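Make up the postmark die holder

TASK

Make up the die holder: plug every die that is on the table into the socket of its own shape and press it down until its flange is flush with the plate. Then run both captive nuts down clockwise by hand until hand-tight, and only after that tighten each a further 35 degrees or so, to its stop at most, with the spanner (never with the fingers). Finally lay the spanner back flat on its mat, leaving the dies seated and the other things on the table where they are.

Things in the scene. Friction and masses are not known exactly. Their poses are not given: they have to be found in the camera images.
- die_square: die, 69 mm tall, standing upright on its shank: steel 38 x 38 mm square shank 25 mm long, then an 8 mm thick dark steel flange 52 x 52 mm, then a wooden grip 26 x 26 mm (square to the shank) 36 mm tall. Origin: centre of the shank's foot, z up to the grip. 0.25 kg. May be absent (None). Goes in the square socket.
- die_oblong: die, 69 mm tall, standing upright on its shank: steel 28 mm (its x) by 52 mm (its y) shank 25 mm long, then an 8 mm thick dark steel flange 40 x 66 mm, then a wooden grip 26 x 26 mm (square to the shank) 36 mm tall. Origin: centre of the shank's foot, z up to the grip. 0.25 kg. May be absent (None). Goes in the oblong socket.
- die_round: die, 69 mm tall, standing upright on its shank: steel 40 mm diameter shank 25 mm long, then an 8 mm thick dark steel flange 54 mm diameter, then a wooden grip 26 mm diameter 36 mm tall. Origin: centre of the shank's foot, z up to the grip. 0.25 kg. May be absent (None). Goes in the round socket.
- holder: fixed grey die holder, a plate 200 (x) x 300 (y) x 40 mm tall, origin at the centre of its underside; it stands at another place and angle each time. Three sockets in a row towards its +x side, two captive hex nuts towards its -x side (the robot's).
- holder_hole0 (a point): centre of the mouth of the square socket (41 x 41 mm, sides along the holder's axes), on the holder's top face; frame turned as the holder. In each socket a stiff sliding pad stops a die 8 mm proud; a firm push of about 8 N on the die drives it down until its flange lies flush on the plate (die origin then 25 mm below the mouth), where it stays
- holder_hole1 (a point): centre of the mouth of the oblong socket (31 mm along the holder's x, 55 mm along its y), pad as above
- holder_hole2 (a point): centre of the mouth of the round socket (43 mm diameter), pad as above
- mat: fixed black rubber mat 250 (x) x 120 (y) x 4 mm, the spanner's place; origin at the centre of its underside
- spanner: loose open-ended spanner, 203 mm long, 14 mm thick, lying flat on the mat. Origin at the centre of the jaw, on the underside; z up. The jaw opens to +x; it is 46.5 mm wide between two prongs 13 mm thick that run along x from -27 to +24 mm (72.5 mm over all; the jaw's back lies at x = -27 to -45 mm); the handle, 18 mm wide, runs to x = -179 mm. 0.35 kg
- spanner_grip (a point): centre of mass of the spanner on its handle, at x = -79 mm, 7 mm above its underside: the place to grip it
- hex0: captive steel hex nut at the holder's +y end: 44 mm across flats, its hexagon from 4 to 30 mm above the holder's top face, over a 60 mm washer. Origin on its axis at the level of the holder's top face; z up; two flats face its +y and -y, the others every 60 degrees. It turns with the nut and never leaves its stud nor rises
- nut0 (a joint): run-down of hex0: grows as it is turned clockwise seen from above, rad; starts between 0.2 and 1.0, easy to turn, hand-tight at 2.2 (stop)
- clamp0 (a joint): tightening of hex0 beyond hand-tight, rad clockwise seen from above: starts at 0, stiff (0.6 N m), stop at 0.75 (43 degrees)
- hex1: captive steel hex nut at the holder's -y end: 44 mm across flats, its hexagon from 4 to 30 mm above the holder's top face, over a 60 mm washer. Origin on its axis at the level of the holder's top face; z up; two flats face its +y and -y, the others every 60 degrees. It turns with the nut and never leaves its stud nor rises
- nut1 (a joint): run-down of hex1: grows as it is turned clockwise seen from above, rad; starts between 0.2 and 1.0, easy to turn, hand-tight at 2.2 (stop)
- clamp1 (a joint): tightening of hex1 beyond hand-tight, rad clockwise seen from above: starts at 0, stiff (0.6 N m), stop at 0.75 (43 degrees)
- ink_bottle: bystander: ink jar 48 mm diameter, 75 mm tall, standing; origin at the centre of its underside
- ink_tin: bystander: flat black ink tin, 100 mm diameter, 22 mm tall; origin at the centre of its underside
- old_stamp: bystander: turned wooden hand stamp, 32 mm diameter, 90 mm tall, standing; origin at the centre of its underside
- ruler: bystander: metal ruler 160 x 28 x 6 mm lying flat; origin at the centre of its underside
- carton: bystander: blue carton 60 x 140 x 55 mm; origin at the centre of its underside
- tape_roll: bystander: yellow tape roll, 90 mm diameter, 25 mm tall; origin at the centre of its underside
Mind the look-alikes: they are no part of the job. Leave any red or turquoise look-alike of the die_square alone. Leave any purple look-alike of the die_oblong alone.

How it is judged (in metres and radians):
On the way, in this order (a step that is already met when the one before it is completed fails the run):
1. every die present pressed fully home in its own socket and released (z of die_square in the frame of holder_hole0 below -0.023 m and horizontal distance between die_square and holder_hole0 below 0.004 m and angle between each of die_square, die_oblong, die_round's own z axis and vertical below 0.06 rad and z of die_oblong in the frame of holder_hole1 below -0.023 m and horizontal distance between die_oblong and holder_hole1 below 0.004 m and z of die_round in the frame of holder_hole2 below -0.023 m and horizontal distance between die_round and holder_hole2 below 0.004 m and contact force between the fingers and die_square below 0.1 N and contact force between the fingers and die_oblong below 0.1 N and contact force between the fingers and die_round below 0.1 N), for 0.2 s.
2. both nuts run down hand-tight (value of joint each of nut0, nut1 above 2.05 rad), for 0.2 s.
3. both nuts tightened with the spanner (value of joint each of clamp0, clamp1 above 0.45 rad), for 0.1 s.
4. spanner back on its mat (x of spanner_grip in the frame of mat between -0.08 and 0.08 m and y of spanner_grip in the frame of mat between -0.045 and 0.045 m and z of spanner_grip in the frame of mat below 0.018 m and linear speed of spanner below 0.03 m/s), for 0.2 s.
At the end, for the whole second after the job is handed in: Dies present sit upright in their own sockets, within 4 mm of centre, flange within 2 mm of the plate; both nuts run down past 2.05 rad and tightened over 0.45 rad further; spanner flat and still on its mat (grip point within 80 x 45 mm of its centre) (all of step 2 and all of step 3 and all of step 4 and z of die_square in the frame of holder_hole0 below -0.023 m and horizontal distance between die_square and holder_hole0 below 0.004 m and angle between each of die_square, die_oblong, die_round's own z axis and vertical below 0.06 rad and z of die_oblong in the frame of holder_hole1 below -0.023 m and horizontal distance between die_oblong and holder_hole1 below 0.004 m and z of die_round in the frame of holder_hole2 below -0.023 m and horizontal distance between die_round and holder_hole2 below 0.004 m); the robot touches nothing.
It fails at once if a bystander shoved or knocked about (over 35 mm) (distance of any of ink_bottle, ink_tin, old_stamp, ruler, carton, tape_roll from where it was at the start of the episode above 0.035 m).
It fails at once if spanner used on a nut that was not yet run down by hand ((contact force between spanner and hex0 above 2 N and value of joint nut0 below 1.7 rad) or (contact force between spanner and hex1 above 2 N and value of joint nut1 below 1.7 rad)).
It fails at once if a nut tightened with the fingers instead of the spanner ((contact force between the fingers and hex0 above 2 N and value of joint clamp0 above 0.2 rad and velocity of joint clamp0 above 0.05 rad/s) or (contact force between the fingers and hex1 above 2 N and value of joint clamp1 above 0.2 rad and velocity of joint clamp1 above 0.05 rad/s)).
Of die_square, die_oblong, die_round only 2 to 3 are there at a start; the rules pass over those that are not, and their reading is None.
At some moment in a run one of die_square, die_oblong, die_round, spanner may be knocked a few centimetres aside while the robot is not near it.
It also fails if it takes over 210 s, if anything falls off the work surface, if the arm or the gripper's body presses on something with over 40 N, if the wrist force passes 120 N, or if a joint passes its speed limit or range.

ROBOT

A 6-joint arm with a two-finger parallel gripper is mounted at the origin on the work surface. World frame = base frame: x ahead of the robot, y to its left, z up, the work surface at z = 0. Lengths are in mm, angles in rad, forces in N, time in s.
With the tool pointing down it reaches from about 275 to 825 mm from the base axis. Payload 4.9 kg.
Tool frame: the origin (TCP) lies where the fingers leave the gripper's body, on its centre line; the fingertips stand 73 mm ahead of it and the grasp point (between the pads) lies 54 mm ahead of it; y points along the fingers, x is the direction in which the jaws open and shut, and the axes are right-handed (so a half turn about y gives the same grasp; the last joint's range is limited). The gripper opens to 85 mm and grips with 20 to 120 N. Pads are 22 mm wide; open, the fingers measure 114 mm over their backs; the gripper's body (76 mm by 85 mm) begins 54 mm behind the grasp point. The pads swing forward as they close: fully open they stand 13 mm farther back than shut.
Start: joints at [1.004, 0.326, -0.193, 1.052, 0, 1.437], TCP at [230.675, 499.307, 303.881] pointing down, gripper open.
Joint ranges: [-2.65, 2.65], [-0.97, 1.79], [-1.3, 1.35], [-1.93, 2.1], [-1.47, 1.37], [-3.14, 3.14]. Speed limits (rad/s): [2.57, 2.57, 3.14, 3.14, 3.14, 3.14].

INTERFACE

Orientations are given as a rotation vector (axis times angle).
In Python, from plant import robot, imaging, spotter gives the robot as it stands.
- The arm moves only by the tool drive_tool, never from a script. Its argument "series" is a list of rows, each a list of 6 numbers: the shift along the tool's x, y, z in mm, then the turn, a rotation vector about the tool's x, y, z in rad. A call has 1 to 20 rows; each row is the pose to reach, as a shift and turn from the pose measured when the call began, along the tool's axes at that moment; what a row does not reach only later rows make up. A row lasts 1/10 s, in which the tool goes at most 50 mm and 8.59 degrees, less where a joint would pass 70% of its speed; a pose out of reach is approached as far as the arm can. A call with a gripper value outside its range is refused whole. "gripper" is the closure, from 0 (fully open) to 1 (shut), set as the call begins (left out, the last holds). The fingers move at their own pace and stop on an object; the grip force is fixed at half the most. Time passes only in rows, so rows that repeat a pose let the fingers close. It gives the time, the measured TCP pose, the force and the opening at its end, in the units of the state.
- robot.sense(): the state, without advancing time (a new reading comes with each control period).
- imaging.grab_frame(name): name is "side" or "top"; returns a dict with "pixels" (420x560x3 uint8, red, green, blue), "mtx" (3x3 intrinsics, pixels), "D" ([k1, k2, p1, p2, k3] as OpenCV has them; the pictures are not rectified), "camera_from_world" (4x4, takes a point from world to camera coordinates). Camera axes: x right, y up, looking along -z (the intrinsics and any distortion apply to the point x, -y, -z); pixel columns grow to the right and rows downward; lengths in mm; the calibration is good to about 2 mm. A picture is of the moment at which its call begins. There is no depth.
- robot.finish_job(): hands the job in, once; it reports no verdict.
Trained networks look in a picture, given as the dict that the camera call returned (one of the last four; its "shot" number tells which), for a name from the list of things; names that differ only in an ending like _2 or _b are one class to them, and where a whole thing is asked for, a point or a joint stands for the part that bears it (a point fixed in the world has none). Each returns a list of dicts, best first, with "score" (0 to 1); they miss things now and then, are a little off and sometimes report something else, mostly with a low value. They report only what shows in the picture. A call takes as long as a camera call. They do not tell look-alikes from the thing itself.
- spotter.regions_of(name, picture): "mask" (420x560 bool, what is visible of it) and "rect" ([left, top, width, height] in pixels, round what is visible of it).
- spotter.spot_point(name, picture): "pixel" ([column, row] in pixels: a listed point, or the origin of a listed thing).
The state is a dict: "t": time; "joint_positions": joint angles; "joint_velocities": joint speeds; "effort": joint torques, N m; "tcp_pos": TCP position; "tool_rot": TCP orientation; "force": force on the tool from outside, world axes, zero at the start; "wrist_torque": the same for the moment, N m; "finger_gap": finger opening in mm.
Only numpy, scipy, OpenCV 4.12 (cv2) and the standard library are available. Lean on these libraries where they do the work, as an engineer would, in place of code of your own. Each camera call takes 0.05 s, during which the arm holds its last target.

## Working session

There is one attempt and no reset: what is moved stays moved. The work goes in short steps, Python scripts to look and compute and a tool call to move; the robot and the scene stay as the last step left them, time stands still between calls to the robot, and variables do not carry over. Pictures are saved under pics/ and viewed, and the job is handed in when it is done.

Besides the shell and the picture viewer there is one more tool, called as name(argument=value, ...) on one line, values as JSON. drive_tool: Moves the arm, as the interface text tells. Its arguments: {"type":"object","properties":{"series":{"type":"array","items":{"type":"array","items":{"type":"number"}}},"gripper":{"type":"number"}},"required":["series"]}

```bash
ls; mkdir -p pics
python3 - <<'E'
from plant import robot, imaging, spotter
import cv2, numpy as np
print(robot.sense())
for n in ("side","top"):
    f=imaging.grab_frame(n)
    cv2.imwrite(f"pics/{n}0.png",f["pixels"][:,:,::-1])
    print(n,f["mtx"].tolist(),f["D"],np.round(f["camera_from_world"],4).tolist(),f.get("shot"))
E
```

```text
pics
{'t': 0.0, 'joint_positions': array([ 1.00377917e+00,  3.26934367e-01, -1.93601577e-01,  1.05197668e+00,
       -1.69647043e-05,  1.43662741e+00]), 'joint_velocities': array([ 5.36729166e-05, -1.03630882e-03,  1.87763575e-05,  3.63860514e-04,
       -3.31042953e-04,  3.84084038e-04]), 'effort': array([ 1.11826834e-03, -4.43402338e+01,  2.62440097e+01,  1.55348482e-02,
       -1.96171745e-04, -7.33300055e-06]), 'tcp_pos': array([230.43135886, 498.89655243, 303.10018009]), 'tool_rot': array([-1.3841807 , -0.883554  ,  0.88609869]), 'force': array([-0.21300858,  0.49827753, -0.10939568]), 'wrist_torque': array([-0.07253201,  0.04873754,  0.0448    ]), 'finger_gap': 85.65272842848789}
side [[508.1515292603832, 0.0, 276.65060692573127], [0.0, 508.1515292603832, 210.17020966854707], [0.0, 0.0, 1.0]] [0.0608172 0.        0.        0.        0.       ] [[0.9972, -0.0724, 0.0199, -589.0572], [0.0409, 0.7464, 0.6642, -4.8751], [-0.0629, -0.6616, 0.7472, -1534.6808], [0.0, 0.0, 0.0, 1.0]] 1
top [[472.503448017006, 0.0, 279.36614604700753], [0.0, 472.503448017006, 207.79007693681675], [0.0, 0.0, 1.0]] [-0.02308945  0.          0.          0.          0.        ] [[0.012, -0.9999, -0.0051, -110.5145], [0.9836, 0.0109, 0.1799, -582.9449], [-0.1798, -0.0071, 0.9837, -1212.0167], [0.0, 0.0, 0.0, 1.0]] 2
```

View pics/side0.png

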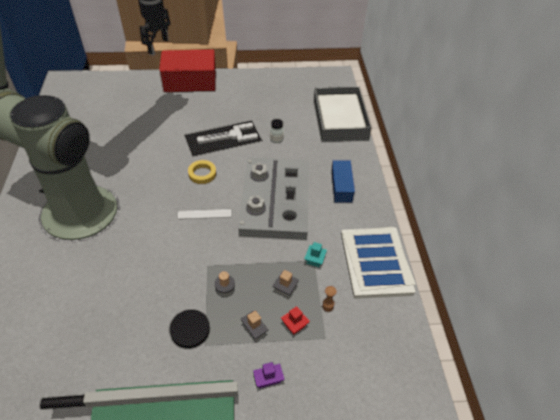

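View pics/top0.png

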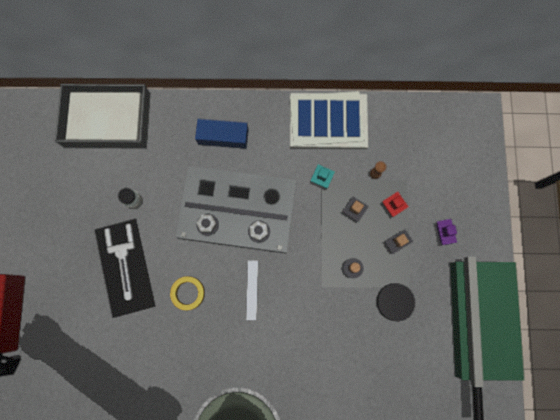

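```bash
cat > h.py <<'E'
from plant import robot, imaging, spotter
import cv2, numpy as np
from scipy.spatial.transform import Rotation as R
from scipy.optimize import least_squares
S=np.diag([1.,-1,-1])
def proj(f,P):
    P=np.atleast_2d(np.asarray(P,float)); M=S@f["camera_from_world"][:3,:]
    rv=cv2.Rodrigues(M[:,:3])[0]
    return cv2.projectPoints(P,rv,M[:,3],f["mtx"],np.asarray(f["D"],float))[0][:,0]
def ray(f,px):
    M=S@f["camera_from_world"][:3,:]
    u=cv2.undistortPoints(np.array([[px]],float),f["mtx"],np.asarray(f["D"],float))[0,0]
    d=M[:,:3].T@np.array([u[0],u[1],1]); o=-M[:,:3].T@M[:,3]
    return o,d/np.linalg.norm(d)
def onz(f,px,z):
    o,d=ray(f,px); return o+d*(z-o[2])/d[2]
def tri(fs,pxs):
    A=np.zeros((3,3));b=np.zeros(3);rs=[]
    for f,p in zip(fs,pxs):
        o,d=ray(f,p);Q=np.eye(3)-np.outer(d,d);A+=Q;b+=Q@o;rs.append((o,d))
    X=np.linalg.solve(A,b)
    return X,[float(np.linalg.norm((np.eye(3)-np.outer(d,d))@(X-o))) for o,d in rs]
def shots():
    return [imaging.grab_frame("side"),imaging.grab_frame("top")]
def crop(f,c,w,h,s,name):
    c0=int(c[0]-w/2);r0=int(c[1]-h/2);c0=max(c0,0);r0=max(r0,0)
    im=f["pixels"][r0:r0+h,c0:c0+w,::-1]
    cv2.imwrite(name,cv2.resize(im,None,fx=s,fy=s,interpolation=cv2.INTER_CUBIC)); return c0,r0
def delta(s,pos,rot):
    """shift/turn in tool axes from state to world TCP pos, Rotation"""
    R0=R.from_rotvec(s["tool_rot"])
    return R0.inv().apply(np.asarray(pos)-s["tcp_pos"]),(R0.inv()*rot).as_rotvec()
E
python3 - <<'E'
from h import *
fs=shots()
for n in ["die_square","die_oblong","die_round","holder_hole0","holder_hole1","holder_hole2","hex0","hex1","spanner","spanner_grip","mat","holder","ink_bottle","ink_tin","old_stamp","ruler","carton","tape_roll"]:
    o=[spotter.spot_point(n,f) for f in fs]
    print(n,[[(np.round(d["pixel"],1).tolist(),round(d["score"],2)) for d in x[:4]] for x in o])
    if o[0] and o[1]: 
        X,r=tri(fs,[o[0][0]["pixel"],o[1][0]["pixel"]]);print("   ",X.round(1),np.round(r,1))
print(R.from_rotvec(robot.sense()["tool_rot"]).as_matrix().round(3))
crop(fs[0],(275,200),130,110,6,"pics/a.png");crop(fs[1],(240,210),130,100,6,"pics/b.png")
crop(fs[0],(275,290),150,100,5,"pics/c.png");crop(fs[1],(380,220),150,120,5,"pics/d.png")
E
```

```text
die_square [[([293.8, 322.8], 0.86), ([284.2, 286.4], 0.82), ([193.1, 328.7], 0.73), ([313.0, 263.8], 0.72)], [([319.5, 179.2], 0.71), ([392.9, 205.6], 0.6), ([352.5, 207.5], 0.58)]]
    [ 684.9 -247.9 -260.9] [56.3 56.3]
die_oblong [[([251.5, 328.8], 0.69), ([269.2, 377.9], 0.59), ([290.9, 173.6], 0.42), ([275.2, 137.0], 0.33)], [([395.8, 240.4], 0.76), ([443.3, 233.5], 0.62)]]
    [ 500.8 -424.4    6.2] [4.5 4.5]
die_round [[([225.5, 288.8], 0.74), ([257.5, 173.4], 0.62)], [([351.4, 264.8], 0.85)]]
    [ 434.7 -301.7    4.4] [2.9 2.9]
holder_hole0 [[([290.4, 191.7], 0.89), ([289.5, 170.7], 0.64), ([289.0, 213.2], 0.61)], [([270.0, 195.1], 0.78), ([202.0, 185.4], 0.72), ([239.0, 193.1], 0.65)]]
    [611.5 -79.5 133.2] [9.7 9.7]
holder_hole1 [[([290.4, 191.7], 0.89), ([289.5, 170.7], 0.64), ([289.0, 213.2], 0.61)], [([270.0, 195.1], 0.78), ([202.0, 185.4], 0.72), ([239.0, 193.1], 0.65)]]
    [611.5 -79.5 133.2] [9.7 9.7]
holder_hole2 [[([290.4, 191.7], 0.89), ([289.5, 170.7], 0.64), ([289.0, 213.2], 0.61)], [([270.0, 195.1], 0.78), ([202.0, 185.4], 0.72), ([239.0, 193.1], 0.65)]]
   
[... 1003 characters left out ...]
[1.3 1.3]
ink_tin [[], [([396.5, 302.8], 0.82)]]
old_stamp [[([326.8, 307.3], 0.82), ([204.5, 210.9], 0.18), ([274.3, 202.6], 0.15)], [([352.2, 207.2], 0.69), ([376.7, 170.0], 0.47), ([223.5, 139.9], 0.31)]]
    [ 663.8 -321.5  -95.4] [47.5 47.5]
ruler [[([260.4, 175.6], 0.6)], [([251.5, 290.3], 0.82), ([225.3, 139.5], 0.41)]]
    [451.7 -45.4 173. ] [87. 87.]
carton [[([337.3, 187.1], 0.65)], [([224.2, 136.6], 0.94), ([188.5, 294.5], 0.67)]]
    [792.1  55.8   8.5] [4.6 4.6]
tape_roll [[([201.0, 176.4], 0.63), ([226.1, 286.7], 0.24)], [([205.1, 187.4], 0.72), ([184.6, 292.2], 0.64)]]
    [486.7  23.7 185.4] [127. 127.]
[[ 0.419 -0.    -0.908]
 [ 0.908  0.     0.419]
 [ 0.    -1.     0.   ]]
```

View pics/a.png

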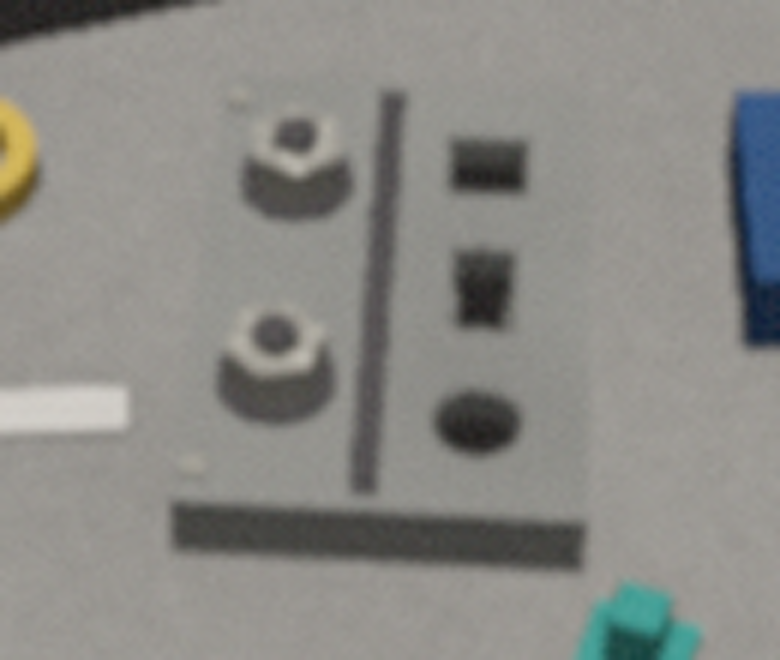

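View pics/b.png

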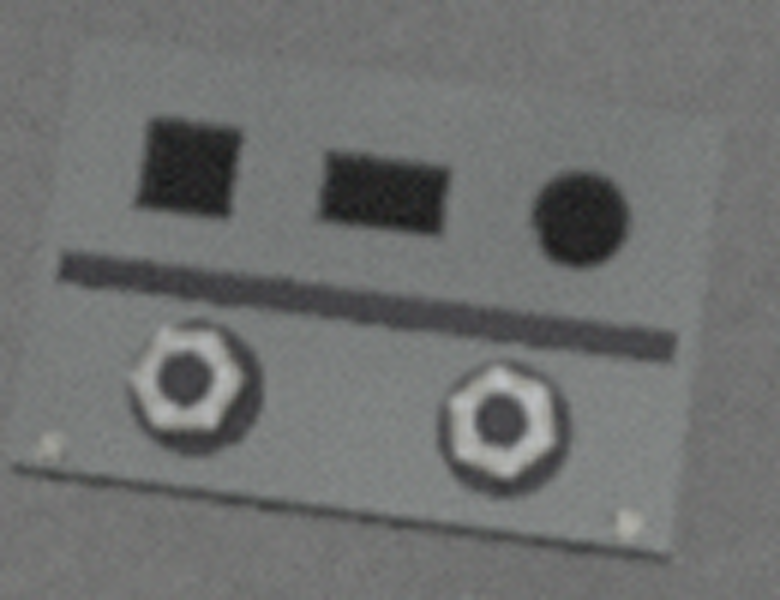

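View pics/c.png

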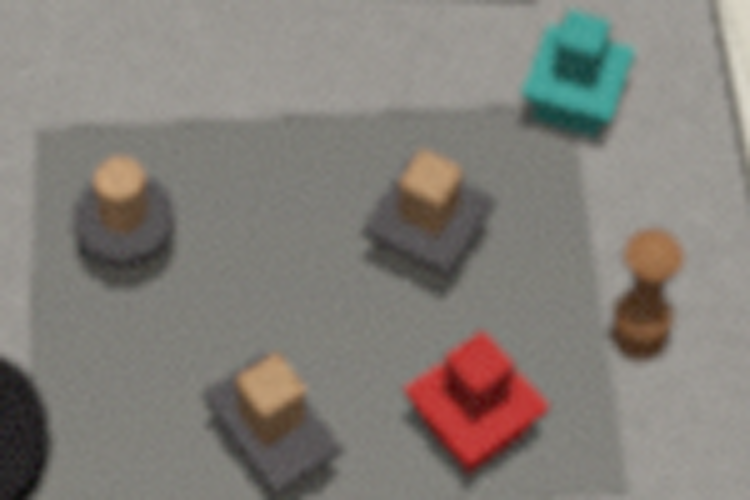

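View pics/d.png

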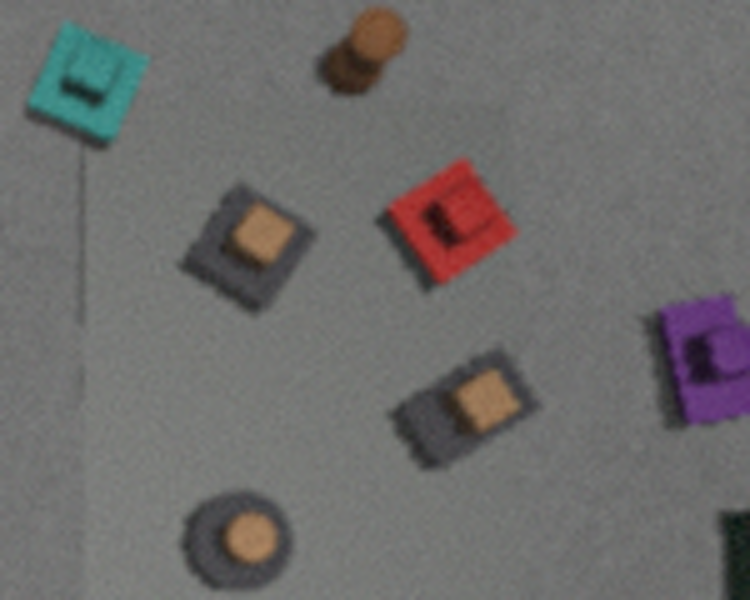

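```bash
cat > fit.py <<'E'
from h import *
from scipy.optimize import minimize
def rect(w,h): return np.array([[w/2,h/2],[-w/2,h/2],[-w/2,-h/2],[w/2,-h/2]])
def ngon(r,n,ph=0): a=np.arange(n)*2*np.pi/n+ph; return np.c_[r*np.cos(a),r*np.sin(a)]
def prism(poly,z0,z1,ls,lt):
    """faces [(pts3,label)] ; sides culled later"""
    F=[];n=len(poly)
    for i in range(n):
        a,b=poly[i],poly[(i+1)%n]
        F.append((np.array([[*a,z0],[*b,z0],[*b,z1],[*a,z1]]),ls,True))
    F.append((np.c_[poly,np.full(n,z1)],lt,True)); return F
HEX=ngon(22/np.cos(np.pi/6),6,0) # flats at +-y
models={
 'die_square':prism(rect(38,38),0,25,1,1)+prism(rect(52,52),25,33,2,3)+prism(rect(26,26),33,69,4,5),
 'die_oblong':prism(rect(28,52),0,25,1,1)+prism(rect(40,66),25,33,2,3)+prism(rect(26,26),33,69,4,5),
 'die_round':prism(ngon(20,32),0,25,1,1)+prism(ngon(27,32),25,33,2,3)+prism(ngon(13,32),33,69,4,5),
 'hex':prism(ngon(30,40),0,4,1,1)+prism(HEX,4,30,2,3)+[(np.c_[ngon(11,30),np.full(30,30)],4,False)],
 'hole0':[(np.c_[rect(41,41),np.zeros(4)],1,False)],
 'hole1':[(np.c_[rect(31,55),np.zeros(4)],1,False)],
 'hole2':[(np.c_[ngon(21.5,40),np.zeros(40)],1,False)],
 'plate':prism(rect(200,300),0,40,1,2),
 'mat':prism(rect(250,120),0,4,1,1),
}
def _sp():
    t=[(24,23.25),(24,36.25),(-45,36.25),(-45,9),(-179,9),(-179,-9),(-45,-9),(-45,-36.25),(24,-36.25),(24,-23.25),(-27,-23.25),(-27,23.25)]
    return np.array(t,float)
models['spanner']=[(np.c_[_sp(),np.full(12,14.)],1,False)]
def cost(f,model,x,y,z,yaw,win,ss=4):
    c,s=np.cos(yaw),np.sin(yaw);Rz=np.array([[c,-s,0],[s,c,0],[0,0,1]])
    x0,y0,x1,y1=win;W,H=(x1-x0),(y1-y0)
    L=np.zeros((H*ss,W*ss),np.uint8)
    for pts,l,cull in model:
        P=proj(f,pts@Rz.T+[x,y,z])
        A=np.sum(P[:,0]*np.roll(P[:,1],-1)-P[:,1]*np.roll(P[:,0],-1))
        if cull and A>=0: continue
        q=((P-[x0,y0]+.5)*ss-.5)
        cv2.fillPoly(L,[np.round(q*16).astype(np.int32)],int(l),shift=4)
    labs=np.unique(L)
    Wt=np.stack([(L==l).reshape(H,ss,W,ss).mean((1,3)).ravel() for l in labs],1)
    I=f["pixels"][y0:y1,x0:x1].reshape(-1,3).astype(float)
    co,*_=np.linalg.lstsq(Wt,I,rcond=None)
    r=np.abs(I-Wt@co); return np.minimum(r,40).__pow__(2).mean()
def fit(fs,name,x,y,z,yaw,fitz=False,rad=60,yaws=True,verbose=True,mask=None,steps=(8,.25)):
    m=models[name];wins=[]
    for f in fs:
        p=proj(f,[[x+dx,y+dy,z+dz] for dx in(-rad,rad) for dy in(-rad,rad) for dz in (0,69 if 'die' in name else 10)])
        a=np.floor(p.min(0)).astype(int);b=np.ceil(p.max(0)).astype(int)
        wins.append((max(a[0],0),max(a[1],0),min(b[0],560),min(b[1],420)))
    def g(v): return sum(cost(f,m,v[0],v[1],v[3] if fitz else z,v[2] if yaws else yaw,w) for f,w in zip(fs,wins))
    best=None
    for k,st in enumerate((steps[0],steps[0]/3)):
        v0=np.array([x,y,yaw]+([z] if fitz else [])) if best is None else best.x
        d=[st,st,steps[1]/(1+2*k)]+([st] if fitz else [])
        sim=np.array([v0]+[v0+np.eye(len(v0))[i]*d[i] for i in range(len(v0))])
        best=minimize(g,v0,method='Nelder-Mead',options=dict(initial_simplex=sim,xatol=.03,fatol=1e-3,maxiter=250))
    return best.x,best.fun
E
cat > m1.py <<'E'
from fit import *
fs=shots()
import pickle;pickle.dump(fs,open('f0.pkl','wb'))
S_,T_=fs
init={'die_square':(352.5,207.5),'die_oblong':(395.8,240.4),'die_round':(351.4,264.8)}
yaw0={'die_square':[.6],'die_oblong':[.6,1.0,1.5,2.1,2.6,0.2],'die_round':[0]}
for n,p in init.items():
    X=onz(T_,p,0)
    bb=None
    for yw in yaw0[n]:
        r=fit(fs,n,X[0],X[1],0,yw,yaws=n!='die_round')
        if bb is None or r[1]<bb[1]: bb=r
    v=bb[0]
    print(n,'both',v.round(2),round(bb[1],1))
    for nm,F in(('side',[S_]),('top',[T_])): print('   ',nm,fit(F,n,v[0],v[1],0,v[2],yaws=n!='die_round')[0].round(2))
    print('   z',fit(fs,n,v[0],v[1],0,v[2],fitz=True,yaws=n!='die_round')[0].round(2))
E
python3 m1.py
```

```text
die_square both [ 588.91 -310.      1.  ] 232.4
    side [ 591.02 -312.29    1.04]
    top [ 587.6  -308.08    0.98]
   z [ 589.38 -309.24    1.02   -4.29]
die_oblong both [ 501.17 -425.48    0.55] 201.1
    side [ 501.91 -427.75    0.59]
    top [ 500.81 -424.35    0.54]
   z [ 501.54 -425.15    0.56   -3.52]
die_round both [ 4.2854e+02 -3.0106e+02  1.8000e-01] 203.0
    side [ 4.3000e+02 -3.0311e+02  1.8000e-01]
    top [ 4.2793e+02 -2.9990e+02  2.9000e-01]
   z [ 428.54 -300.42    0.44   -4.22]
```

```bash
cat > m2.py <<'E'
from fit import *
import pickle;fs=pickle.load(open('f0.pkl','rb'));S_,T_=fs
def do(n,p,z,yaw,yaws=True,rad=45,**k):
    X=onz(T_,p,z)
    r=fit(fs,n,X[0],X[1],z,yaw,yaws=yaws,rad=rad,**k);v=r[0]
    print(n,'both',v.round(2),round(r[1],1))
    for nm,F in(('side',[S_]),('top',[T_])):
        q=fit(F,n,v[0],v[1],z,v[2],yaws=yaws,rad=rad);print('   ',nm,q[0].round(2),round(q[1],1))
    q=fit(fs,n,v[0],v[1],z,v[2],yaws=yaws,fitz=True,rad=rad);print('   z',q[0].round(2))
do('plate',(238,210),0,-.1,rad=190)
do('hole0',(206,187),40,-.1,rad=38);do('hole1',(239,193),40,-.1,rad=38);do('hole2',(271,197),40,0,False,rad=38)
do('hex',(205,224),40,-.5);do('hex',(257,231),40,-.3)
do('spanner',(119.6,235.5),4,1.3,rad=150) ; do('mat',(125,267),0,1.35+1.57-1.57,rad=170)
E
python3 m2.py
```

```text
plate both [ 5.8501e+02  1.4710e+01 -1.2000e-01] 535.6
    side [ 5.8617e+02  1.4660e+01 -1.2000e-01] 299.0
    top [ 5.8525e+02  1.3910e+01 -1.3000e-01] 229.7
   z [ 5.8501e+02  1.4710e+01 -1.2000e-01  0.0000e+00]
hole0 both [ 6.4099e+02  9.6390e+01 -1.2000e-01] 143.5
    side [ 6.411e+02  9.597e+01 -9.000e-02] 95.0
    top [ 6.4023e+02  9.6750e+01 -1.3000e-01] 41.1
   z [ 6.4099e+02  9.6870e+01 -8.0000e-02  3.8860e+01]
hole1 both [ 6.3026e+02  7.8600e+00 -1.2000e-01] 196.6
    side [ 6.3183e+02  7.9000e+00 -9.0000e-02] 110.5
    top [ 6.2925e+02  8.4000e+00 -1.2000e-01] 40.4
   z [ 6.3059e+02  8.5600e+00 -1.2000e-01  3.7220e+01]
hole2 both [619.12 -81.44  -0.  ] 168.4
    side [ 6.204e+02 -8.250e+01  5.000e-02] 74.7
    top [ 6.1845e+02 -8.1240e+01  6.0000e-02] 41.0
   z [ 6.194e+02 -8.111e+01  2.100e-01  3.807e+01]
hex both [ 5.3956e+02  8.9690e+01 -5.1000e-01] 417.7
    side [540.51  90.69  -0.55] 160.9
    top [ 5.3913e+02  8.9650e+01 -5.1000e-01] 275.3
   z [ 5.3956e+02  8.9690e+01 -5.1000e-01  4.0020e+01]
hex both [ 5.2259e+02 -4.8870e+01  1.6000e-01] 456.5
    side [ 5.2382e+02 -4.8310e+01  2.0000e-01] 183.9
    top [ 5.2192e+02 -4.8920e+01  1.4000e-01] 270.7
   z [ 5.2259e+02 -4.8870e+01  1.6000e-01  4.0000e+01]
spanner both [514.48 321.42   1.78] 1051.1
    side [515.48 320.14   1.74] 563.5
    top [513.46 324.97   1.81] 481.5
   z [514.9  322.69   1.74   1.89]
mat both [4.2490e+02 3.1986e+02 2.8000e-01] 618.2
    side [4.2582e+02 3.2111e+02 2.8000e-01] 387.0
    top [4.2441e+02 3.1966e+02 2.8000e-01] 225.3
   z [ 4.2478e+02  3.2005e+02  2.8000e-01 -2.1000e-01]
```

```bash
cat > go.py <<'E'
import sys
from h import *
def tgt(x,y,z,yaw):
    c,s=np.cos(yaw),np.sin(yaw)
    return np.array([x,y,z]),R.from_matrix(np.array([[c,0,-s],[s,0,c],[0,-1,0]]))
def show(x,y,z,yaw,s=None):
    s=s or robot.sense(); d,r=delta(s,*tgt(x,y,z,yaw))
    q6=(np.arctan2(y,x)+np.pi/2-yaw)
    print("delta",d.round(1).tolist(),r.round(3).tolist(),"q6~%.2f"%q6, "rows",int(np.ceil(max(np.linalg.norm(d)/50,np.linalg.norm(r)/.15))))
def st():
    s=robot.sense();M=R.from_rotvec(s["tool_rot"]).as_matrix()
    print("t%.2f tcp"%s["t"],s["tcp_pos"].round(1),"yaw %.3f"%np.arctan2(M[1,0],M[0,0]),"tilt",M[:,1].round(3),"F",s["force"].round(1),"T",s["wrist_torque"].round(2),"gap %.1f"%s["finger_gap"],"q",s["joint_positions"].round(2))
if __name__=="__main__":
    st()
    if len(sys.argv)>4: show(*map(float,sys.argv[1:5]))
E
python3 go.py 589 -310 220 2.57
```

```text
t2.10 tcp [230.7 499.3 303.9] yaw 1.138 tilt [-0.  0. -1.] F [-0.7 -0.7  0.1] T [-0.09  0.04 -0.01] gap 85.2 q [ 1.    0.33 -0.19  1.05  0.    1.44]
delta [-584.4, 83.9, -664.7] [-0.0, -1.432, 0.0] q6~-1.48 rows 18
```

drive_tool(series=[[-584, 84, -665, 0, -1.43, 0], [-584, 84, -665, 0, -1.43, 0], [-584, 84, -665, 0, -1.43, 0], [-584, 84, -665, 0, -1.43, 0], [-584, 84, -665, 0, -1.43, 0], [-584, 84, -665, 0, -1.43, 0], [-584, 84, -665, 0, -1.43, 0], [-584, 84, -665, 0, -1.43, 0], [-584, 84, -665, 0, -1.43, 0], [-584, 84, -665, 0, -1.43, 0], [-584, 84, -665, 0, -1.43, 0], [-584, 84, -665, 0, -1.43, 0], [-584, 84, -665, 0, -1.43, 0], [-584, 84, -665, 0, -1.43, 0], [-584, 84, -665, 0, -1.43, 0], [-584, 84, -665, 0, -1.43, 0], [-584, 84, -665, 0, -1.43, 0], [-584, 84, -665, 0, -1.43, 0], [-584, 84, -665, 0, -1.43, 0], [-584, 84, -665, 0, -1.43, 0]], gripper=0)

```text
t: 4.1
tcp_pos: [590.4, -314.5, 218.9]
tool_rot: [-0.564, -1.893, 1.895]
force: [0.2, -0.2, -0.1]
finger_gap: 85.3
```

Run:
```python
from go import *
st()
f=imaging.grab_frame("side");crop(f,(286,250),200,150,4,"pics/e.png")
show(589,-310,112,2.57)
```

```text
t4.10 tcp [ 590.4 -314.5  218.9] yaw 2.564 tilt [ 0.001 -0.002 -1.   ] F [ 0.2 -0.2 -0.1] T [ 0.03 -0.05  0.01] gap 85.3 q [-0.6   0.6   0.03  0.99 -0.   -1.59]
delta [4.3, 106.6, -3.6] [-0.001, -0.006, -0.002] q6~-1.48 rows 3
```

View pics/e.png

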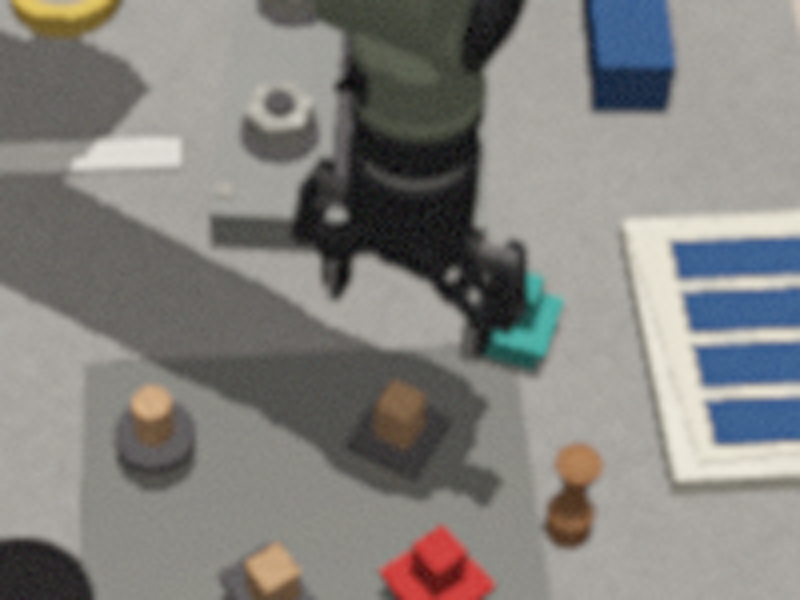

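drive_tool(series=[[4, 50, -4, 0, -0.006, 0], [4, 90, -4, 0, -0.006, 0], [4, 107, -4, 0, -0.006, 0], [4, 107, -4, 0, -0.006, 0], [4, 107, -4, 0, -0.006, 0]])

```text
t: 4.65
tcp_pos: [589.7, -309.6, 112.1]
tool_rot: [-0.559, -1.896, 1.899]
force: [0.8, 0.4, 1.4]
finger_gap: 84.9
```

Run:
```python
from go import *
show(589,-310,111,2.57)
f=shots();st();crop(f[0],(286,270),120,90,6,"pics/e1.png");crop(f[1],(350,210),120,90,6,"pics/e2.png")
```

```text
delta [0.3, 1.1, 0.7] [-0.001, 0.0, -0.002] q6~-1.48 rows 1
t4.75 tcp [ 590.6 -310.3  113.7] yaw 2.570 tilt [ 0.004 -0.004 -1.   ] F [-0.  -0.2  0.3] T [-0.01 -0.01  0.01] gap 85.5 q [-0.59  0.7  -0.09  0.78 -0.   -1.59]
```

View pics/e1.png

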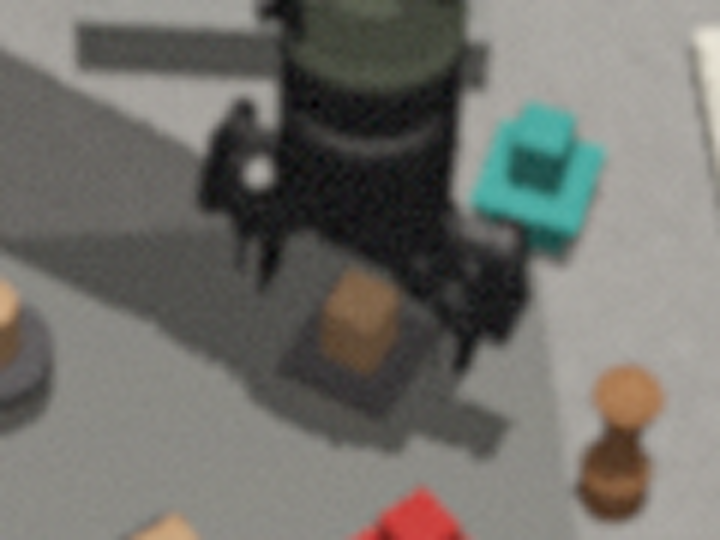

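View pics/e2.png

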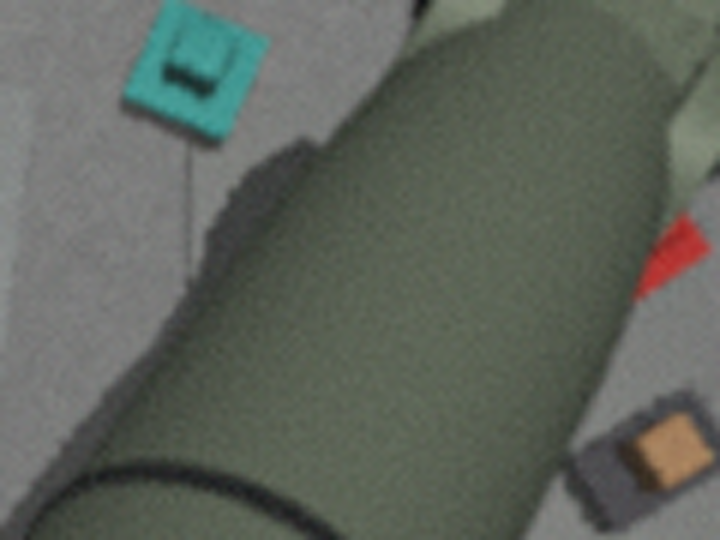

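drive_tool(series=[[0, 1, 0, 0, 0, 0], [0, 1, 0, 0, 0, 0], [0, 1, 0, 0, 0, 0], [0, 1, 0, 0, 0, 0], [0, 1, 0, 0, 0, 0], [0, 1, 0, 0, 0, 0], [0, 1, 0, 0, 0, 0], [0, 1, 0, 0, 0, 0]], gripper=1)

```text
t: 5.55
tcp_pos: [590.8, -310.4, 113.1]
tool_rot: [-0.563, -1.896, 1.902]
force: [-0.5, 0.1, 6.4]
finger_gap: 25.5
```

```bash
python3 go.py 589 -310 111 2.57
```

```text
t5.55 tcp [ 590.8 -310.4  113.1] yaw 2.570 tilt [ 0.004 -0.004 -1.   ] F [-0.5  0.1  6.4] T [0.17 0.16 0.02] gap 25.5 q [-0.59  0.7  -0.09  0.78 -0.   -1.59]
delta [1.8, 2.1, 0.6] [-0.001, -0.0, -0.006] q6~-1.48 rows 1
```

drive_tool(series=[[0, -1, 0, 0, 0, 0], [0, -1, 0, 0, 0, 0], [0, -1, 0, 0, 0, 0], [0, -1, 0, 0, 1.57, 0], [0, -1, 0, 0, 1.57, 0], [0, -1, 0, 0, 1.57, 0], [0, -1, 0, 0, 1.57, 0], [0, -1, 0, 0, 1.57, 0], [0, -1, 0, 0, 1.57, 0], [0, -1, 0, 0, 1.57, 0], [0, -1, 0, 0, 1.57, 0], [0, -1, 0, 0, 1.57, 0], [0, -1, 0, 0, 1.57, 0], [0, -1, 0, 0, 1.57, 0], [0, -1, 0, 0, 1.57, 0], [0, -1, 0, 0, 1.57, 0]], gripper=0.3)

```text
t: 7.15
tcp_pos: [590.7, -310.3, 113.8]
tool_rot: [-1.432, -0.782, 0.78]
force: [-0.2, -0.2, -0.7]
finger_gap: 59.9
```

drive_tool(series=[[0, 0, 0, 0, 0, 0], [0, 0, 0, 0, 0, 0], [0, 0, 0, 0, 0, 0], [0, 0, 0, 0, 0, 0], [0, 0, 0, 0, 0, 0], [0, 0, 0, 0, 0, 0], [0, 0, 0, 0, 0, 0]], gripper=1)

```text
t: 7.85
tcp_pos: [590.8, -310.4, 114.0]
tool_rot: [-1.432, -0.783, 0.78]
force: [0.6, 0.8, 1.0]
finger_gap: 25.2
```

```bash
python3 go.py 589 -310 200 1.0
```

```text
t7.85 tcp [ 590.8 -310.4  114. ] yaw 1.002 tilt [ 0.004 -0.004 -1.   ] F [0.6 0.8 1. ] T [ 0.06 -0.1   0.03] gap 25.2 q [-0.59  0.7  -0.09  0.78 -0.   -0.02]
delta [-0.8, -86.0, 1.2] [0.006, 0.002, -0.001] q6~0.09 rows 2
```

drive_tool(series=[[0, -50, 0, 0, 0, 0], [0, -100, 0, 0, 0, 0], [0, -110, 0, 0, 0, 0], [0, -110, 0, 0, 0, 0]])

```text
t: 8.25
tcp_pos: [591.3, -310.6, 226.3]
tool_rot: [-1.436, -0.785, 0.779]
force: [-0.0, 0.2, -2.7]
finger_gap: 25.3
```

```bash
python3 go.py 641 96.7 200 1.449
```

```text
t8.25 tcp [ 591.3 -310.6  226.3] yaw 1.002 tilt [ 0.008 -0.007 -1.   ] F [-0.   0.2 -2.7] T [-0.01  0.09 -0.  ] gap 25.3 q [-0.59  0.59  0.03  1.   -0.   -0.02]
delta [369.9, 24.0, 177.9] [0.01, -0.447, -0.004] q6~0.27 rows 9
```

drive_tool(series=[[370, 0, 178, 0.01, -0.447, -0.004], [370, 0, 178, 0.01, -0.447, -0.004], [370, 0, 178, 0.01, -0.447, -0.004], [370, 0, 178, 0.01, -0.447, -0.004], [370, 0, 178, 0.01, -0.447, -0.004], [370, 0, 178, 0.01, -0.447, -0.004], [370, 10, 178, 0.01, -0.447, -0.004], [370, 24, 178, 0.01, -0.447, -0.004], [370, 34, 178, 0.01, -0.447, -0.004], [370, 44, 178, 0.01, -0.447, -0.004], [370, 46, 178, 0.01, -0.447, -0.004], [370, 46, 178, 0.01, -0.447, -0.004], [370, 46, 178, 0.01, -0.447, -0.004]])

```text
t: 9.55
tcp_pos: [641.4, 94.9, 178.3]
tool_rot: [-1.266, -1.117, 1.117]
force: [0.1, -0.2, -1.2]
finger_gap: 25.2
```

Run:
```python
from go import *
f=shots();st();show(641,96.7,165,1.449);p=[proj(x,[641,96.7,45])[0] for x in f];print(p)
crop(f[0],p[0],120,90,6,"pics/g1.png");crop(f[1],p[1],120,90,6,"pics/g2.png")
```

```text
t9.65 tcp [641.7  95.3 178.8] yaw 1.447 tilt [ 0.001  0.    -1.   ] F [ 0.9  0.7 -1.7] T [ 0.01 -0.01  0.02] gap 25.4 q [ 0.03  0.6  -0.08  0.88  0.    0.16]
delta [1.3, 13.8, 0.9] [0.001, -0.002, 0.0] q6~0.27 rows 1
[array([290.59425037, 171.09125535]), array([205.88294517, 186.93118243])]
```

View pics/g1.png

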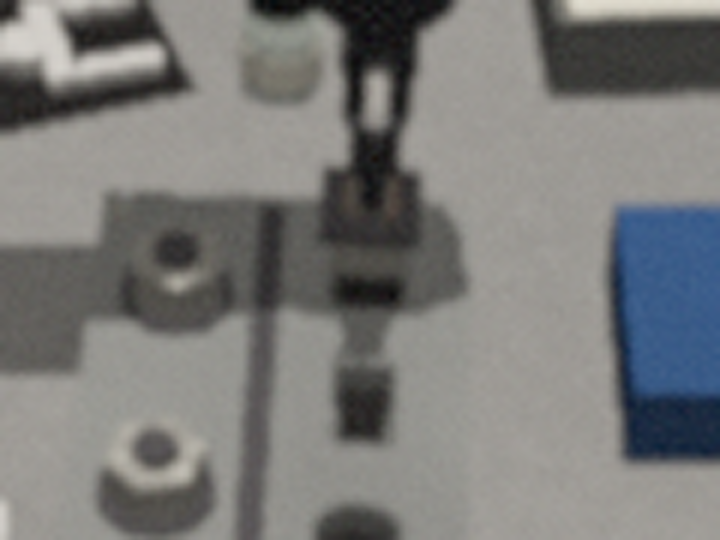

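View pics/g2.png

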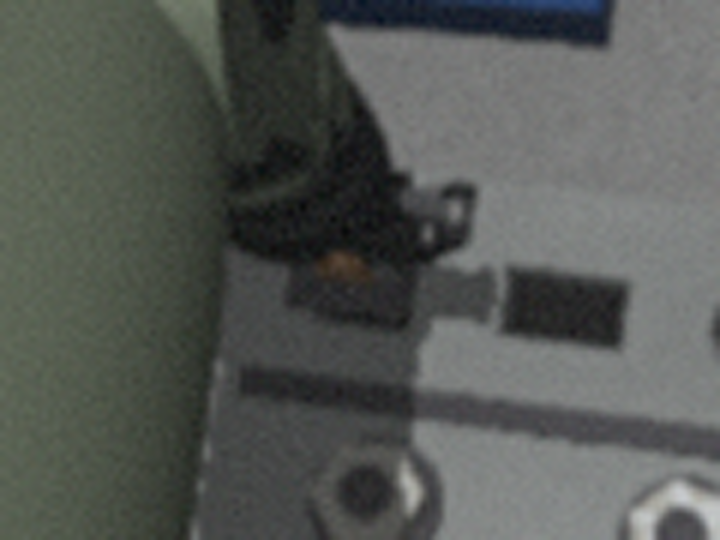

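drive_tool(series=[[1.3, 12, 0.9, 0, 0, 0], [1.3, 20, 0.9, 0, 0, 0], [1.3, 22, 0.9, 0, 0, 0], [1.3, 24, 0.9, 0, 0, 0], [1.3, 26, 0.9, 0, 0, 0], [1.3, 28, 0.9, 0, 0, 0]])

```text
t: 10.25
tcp_pos: [641.5, 96.8, 152.4]
tool_rot: [-1.267, -1.12, 1.116]
force: [-0.6, 0.4, -1.8]
finger_gap: 24.9
```

```bash
python3 go.py 641 96.7 150 1.449
```

```text
t10.25 tcp [641.5  96.8 152.4] yaw 1.447 tilt [ 0.003  0.    -1.   ] F [-0.6  0.4 -1.8] T [ 0.1  -0.01 -0.02] gap 24.9 q [ 0.04  0.63 -0.11  0.83  0.    0.16]
delta [-0.1, 2.4, 0.5] [0.003, -0.002, 0.0] q6~0.27 rows 1
```

drive_tool(series=[[0, 3, 0, 0, 0, 0], [0, 5, 0, 0, 0, 0], [0, 7, 0, 0, 0, 0], [0, 7, 0, 0, 0, 0]])

```text
t: 10.65
tcp_pos: [641.2, 96.8, 144.7]
tool_rot: [-1.267, -1.119, 1.116]
force: [-0.3, -0.1, -2.3]
finger_gap: 24.9
```

```bash
python3 go.py 641 96.7 130 1.449
```

```text
t10.65 tcp [641.2  96.8 144.7] yaw 1.447 tilt [ 0.002  0.    -1.   ] F [-0.3 -0.1 -2.3] T [-0.06  0.04 -0.04] gap 24.9 q [ 0.04  0.64 -0.12  0.81  0.    0.16]
delta [-0.1, 14.7, 0.3] [0.002, -0.002, 0.0] q6~0.27 rows 1
```

drive_tool(series=[[0, 4, 0, 0, 0, 0], [0, 7, 0, 0, 0, 0], [0, 9, 0, 0, 0, 0], [0, 11, 0, 0, 0, 0], [0, 13, 0, 0, 0, 0], [0, 15, 0, 0, 0, 0], [0, 15, 0, 0, 0, 0]])

```text
t: 11.35
tcp_pos: [641.2, 96.8, 130.0]
tool_rot: [-1.267, -1.119, 1.116]
force: [-1.4, 0.5, 3.8]
finger_gap: 24.9
```

```bash
python3 go.py 641 96.7 127 1.449
```

```text
t11.35 tcp [641.2  96.8 130. ] yaw 1.447 tilt [ 0.002  0.    -1.   ] F [-1.4  0.5  3.8] T [-0.03  0.38  0.  ] gap 24.9 q [ 0.04  0.65 -0.13  0.78 -0.    0.16]
delta [-0.1, 3.0, 0.2] [0.002, -0.002, 0.0] q6~0.27 rows 1
```

drive_tool(series=[[0, 1, 0, 0, 0, 0], [0, 2, 0, 0, 0, 0], [0, 3, 0, 0, 0, 0], [0, 4, 0, 0, 0, 0], [0, 4, 0, 0, 0, 0]])

```text
t: 11.85
tcp_pos: [641.2, 96.9, 128.9]
tool_rot: [-1.268, -1.12, 1.116]
force: [-8.4, -0.1, 21.4]
finger_gap: 25.0
```

```bash
python3 go.py 641 96.7 127 1.449
```

```text
t11.85 tcp [641.2  96.9 128.9] yaw 1.447 tilt [ 0.003 -0.    -1.   ] F [-8.4 -0.1 21.4] T [-0.31  1.76 -0.12] gap 25.0 q [ 0.04  0.65 -0.13  0.78 -0.    0.16]
delta [-0.2, 1.9, 0.2] [0.003, -0.002, 0.0] q6~0.27 rows 1
```

drive_tool(series=[[0, -2, 0, 0, 0, 0], [0, -2, 0, 0, 0, 0], [0, -2, 0, 0, 0, 0], [0, -2, 0, 0, 0, 0], [0, -40, 0, 0, 0, 0], [0, -90, 0, 0, 0, 0], [0, -90, 0, 0, 0, 0]], gripper=0.3)

```text
t: 12.55
tcp_pos: [644.7, 97.1, 225.6]
tool_rot: [-1.275, -1.129, 1.11]
force: [1.5, -0.2, 0.5]
finger_gap: 59.7
```

Run:
```python
from go import *
st();show(502.5,-425.5,215,.55)
f=shots()
from fit import *
for n,x,y,z,a in(('die_oblong',501,-425,0,.55),('die_round',428.5,-301,0,0)): print(n,fit(f,n,x,y,z,a,yaws='round' not in n)[0].round(2))
p=proj(f[0],[641,97,50])[0];crop(f[0],p,120,90,6,"pics/h1.png")
```

```text
t12.55 tcp [644.7  97.1 225.6] yaw 1.447 tilt [ 0.015  0.    -1.   ] F [ 1.5 -0.2  0.5] T [-0.03 -0.07  0.02] gap 59.7 q [ 0.04  0.56 -0.03  0.97 -0.    0.16]
delta [-536.2, 8.5, 76.7] [0.013, 0.897, 0.008] q6~0.32 rows 11
die_oblong [ 501.49 -425.54    0.57]
die_round [ 4.2851e+02 -3.0106e+02  5.0000e-02]
```

View pics/h1.png

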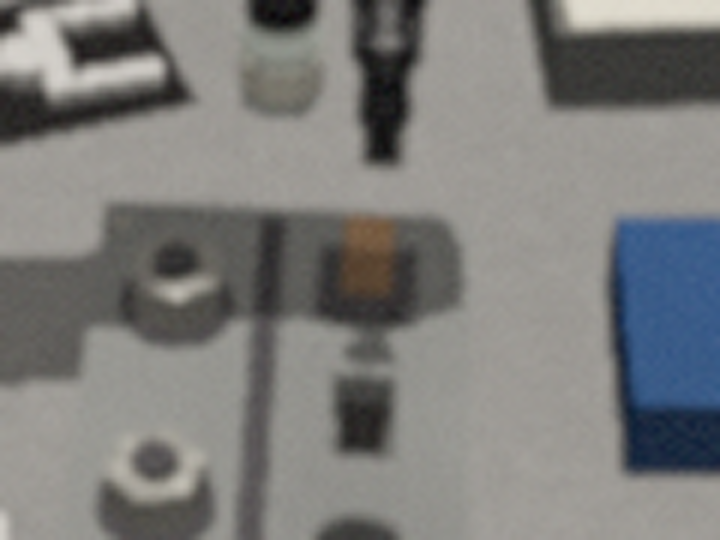

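drive_tool(series=[[-536, 8, 77, 0.013, 0.89, 0.008], [-536, 8, 77, 0.013, 0.89, 0.008], [-536, 8, 77, 0.013, 0.89, 0.008], [-536, 8, 77, 0.013, 0.89, 0.008], [-536, 8, 77, 0.013, 0.89, 0.008], [-536, 8, 77, 0.013, 0.89, 0.008], [-536, 8, 77, 0.013, 0.89, 0.008], [-536, 8, 77, 0.013, 0.89, 0.008], [-536, 8, 77, 0.013, 0.89, 0.008], [-536, 8, 77, 0.013, 0.89, 0.008], [-536, 8, 77, 0.013, 0.89, 0.008], [-536, 8, 77, 0.013, 0.89, 0.008], [-536, 8, 77, 0.013, 0.89, 0.008]], gripper=0)

```text
t: 13.95
tcp_pos: [498.0, -425.5, 208.9]
tool_rot: [-1.521, -0.427, 0.442]
force: [-0.5, 0.1, 0.7]
finger_gap: 85.5
```

```bash
python3 go.py 502.5 -425.5 113 .56
```

```text
t13.95 tcp [ 498.  -425.5  208.9] yaw 0.555 tilt [-0.011  0.003 -1.   ] F [-0.5  0.1  0.7] T [ 0.01  0.03 -0.  ] gap 85.5 q [-0.82  0.59 -0.01  0.97 -0.01  0.2 ]
delta [4.6, 95.9, -3.2] [-0.008, -0.005, -0.007] q6~0.31 rows 2
```

drive_tool(series=[[4.6, 40, -3, -0.008, -0.005, -0.007], [4.6, 80, -3, -0.008, -0.005, -0.007], [4.6, 96, -3, -0.008, -0.005, -0.007], [4.6, 96, -3, -0.008, -0.005, -0.007], [4.6, 96, -3, -0.008, -0.005, -0.007]])

```text
t: 14.45
tcp_pos: [502.9, -423.9, 112.7]
tool_rot: [-1.524, -0.439, 0.441]
force: [0.7, -0.5, 0.4]
finger_gap: 85.6
```

drive_tool(series=[[0, 0, 0, 0, 0, 0], [0, 0, 0, 0, 0, 0], [0, 0, 0, 0, 0, 0], [0, 0, 0, 0, 0, 0], [0, 0, 0, 0, 0, 0], [0, 0, 0, 0, 0, 0], [0, 0, 0, 0, 0, 0], [0, 0, 0, 0, 0, 0]], gripper=1)

```text
t: 15.25
tcp_pos: [503.2, -424.3, 113.6]
tool_rot: [-1.525, -0.44, 0.44]
force: [-1.4, -0.5, 5.6]
finger_gap: 25.0
```

```bash
python3 go.py 502.5 -425.5 113 2.13
```

```text
t15.25 tcp [ 503.2 -424.3  113.6] yaw 0.562 tilt [-0.  0. -1.] F [-1.4 -0.5  5.6] T [0.15 0.17 0.01] gap 25.0 q [-0.81  0.69 -0.11  0.77 -0.    0.2 ]
delta [-1.2, 0.6, -0.6] [-0.0, -1.568, 0.0] q6~-1.26 rows 11
```

drive_tool(series=[[0, 0, 0, 0, 0, 0], [0, 0, 0, 0, 0, 0], [0, 0, 0, 0, 0, 0], [0, 0, 0, 0, -1.57, 0], [0, 0, 0, 0, -1.57, 0], [0, 0, 0, 0, -1.57, 0], [0, 0, 0, 0, -1.57, 0], [0, 0, 0, 0, -1.57, 0], [0, 0, 0, 0, -1.57, 0], [0, 0, 0, 0, -1.57, 0], [0, 0, 0, 0, -1.57, 0], [0, 0, 0, 0, -1.57, 0], [0, 0, 0, 0, -1.57, 0], [0, 0, 0, 0, -1.57, 0], [0, 0, 0, 0, -1.57, 0], [0, 0, 0, 0, -1.57, 0]], gripper=0.3)

```text
t: 16.85
tcp_pos: [503.0, -424.2, 113.3]
tool_rot: [-0.89, -1.608, 1.608]
force: [-0.2, -0.9, -0.4]
finger_gap: 59.8
```

drive_tool(series=[[0, 0, 0, 0, 0, 0], [0, 0, 0, 0, 0, 0], [0, 0, 0, 0, 0, 0], [0, 0, 0, 0, 0, 0], [0, 0, 0, 0, 0, 0], [0, 0, 0, 0, 0, 0], [0, 0, 0, 0, 0, 0]], gripper=1)

```text
t: 17.55
tcp_pos: [503.2, -424.3, 113.4]
tool_rot: [-0.89, -1.608, 1.608]
force: [0.4, -0.2, 0.2]
finger_gap: 25.0
```

```bash
python3 go.py 502.5 -425.5 220 2.13
```

```text
t17.55 tcp [ 503.2 -424.3  113.4] yaw 2.130 tilt [-0.  0. -1.] F [ 0.4 -0.2  0.2] T [-0.04 -0.03  0.09] gap 25.0 q [-0.81  0.69 -0.11  0.77 -0.   -1.37]
delta [-0.6, -106.6, 1.2] [-0.0, -0.0, 0.0] q6~-1.26 rows 3
```

drive_tool(series=[[0, -50, 0, 0, 0, 0], [0, -100, 0, 0, 0, 0], [0, -110, 0, 0, 0, 0], [0, -110, 0, 0, 0, 0]])

```text
t: 17.95
tcp_pos: [504.0, -425.1, 225.7]
tool_rot: [-0.894, -1.608, 1.61]
force: [0.3, -0.3, -3.7]
finger_gap: 25.1
```

```bash
python3 go.py 630.2 7.6 220 1.449
```

```text
t17.95 tcp [ 504.  -425.1  225.7] yaw 2.130 tilt [ 0.003 -0.003 -1.   ] F [ 0.3 -0.3 -3.7] T [ 0.01 -0.02  0.05] gap 25.1 q [-0.81  0.58  0.01  0.99 -0.   -1.37]
delta [299.9, 4.9, -336.5] [0.002, 0.681, -0.003] q6~0.13 rows 10
```

drive_tool(series=[[300, 0, -336.5, 0.002, 0.681, -0.003], [300, 0, -336.5, 0.002, 0.681, -0.003], [300, 0, -336.5, 0.002, 0.681, -0.003], [300, 0, -336.5, 0.002, 0.681, -0.003], [300, 0, -336.5, 0.002, 0.681, -0.003], [300, 0, -336.5, 0.002, 0.681, -0.003], [300, 0, -336.5, 0.002, 0.681, -0.003], [300, 0, -336.5, 0.002, 0.681, -0.003], [300, 10, -336.5, 0.002, 0.681, -0.003], [300, 25, -336.5, 0.002, 0.681, -0.003], [300, 40, -336.5, 0.002, 0.681, -0.003], [300, 50, -336.5, 0.002, 0.681, -0.003], [300, 50, -336.5, 0.002, 0.681, -0.003], [300, 50, -336.5, 0.002, 0.681, -0.003]])

```text
t: 19.35
tcp_pos: [629.6, 7.1, 173.9]
tool_rot: [-1.263, -1.117, 1.119]
force: [0.2, -0.3, -1.8]
finger_gap: 25.4
```

```bash
python3 go.py 630.2 7.6 155 1.449
```

```text
t19.35 tcp [629.6   7.1 173.9] yaw 1.448 tilt [-0.002 -0.    -1.   ] F [ 0.2 -0.3 -1.8] T [-0.03 -0.01 -0.02] gap 25.4 q [-0.11  0.58 -0.14  0.85 -0.    0.02]
delta [0.6, 18.9, -0.5] [-0.002, -0.001, -0.0] q6~0.13 rows 1
```

drive_tool(series=[[0.6, 10, -0.5, 0, 0, 0], [0.6, 16, -0.5, 0, 0, 0], [0.6, 18, -0.5, 0, 0, 0], [0.6, 20, -0.5, 0, 0, 0], [0.6, 22, -0.5, 0, 0, 0], [0.6, 24, -0.5, 0, 0, 0], [0.6, 26, -0.5, 0, 0, 0]])

```text
t: 20.05
tcp_pos: [630.7, 7.5, 148.6]
tool_rot: [-1.265, -1.118, 1.119]
force: [-0.1, 0.3, -2.6]
finger_gap: 25.3
```

```bash
python3 go.py 630.2 7.6 130 1.449
```

```text
t20.05 tcp [630.7   7.5 148.6] yaw 1.448 tilt [-0. -0. -1.] F [-0.1  0.3 -2.6] T [-0.07  0.06 -0.01] gap 25.3 q [-0.1   0.61 -0.17  0.8  -0.    0.02]
delta [-0.0, 18.6, 0.5] [-0.0, -0.001, -0.0] q6~0.13 rows 1
```

drive_tool(series=[[0, 5, 0, 0, 0, 0], [0, 8, 0, 0, 0, 0], [0, 10, 0, 0, 0, 0], [0, 12, 0, 0, 0, 0], [0, 14, 0, 0, 0, 0], [0, 16, 0, 0, 0, 0], [0, 18, 0, 0, 0, 0], [0, 20, 0, 0, 0, 0], [0, 22, 0, 0, 0, 0], [0, 23, 0, 0, 0, 0]])

```text
t: 21.05
tcp_pos: [630.7, 7.5, 128.3]
tool_rot: [-1.266, -1.119, 1.118]
force: [-10.6, -1.5, 28.7]
finger_gap: 25.0
```

```bash
python3 go.py 630.2 7.6 127 1.449
```

```text
t21.05 tcp [630.7   7.5 128.3] yaw 1.448 tilt [ 0.001 -0.    -1.   ] F [-10.6  -1.5  28.7] T [0.42 2.25 0.09] gap 25.0 q [-0.1   0.63 -0.19  0.76 -0.    0.02]
delta [0.1, 1.3, 0.5] [0.001, -0.001, -0.0] q6~0.13 rows 1
```

drive_tool(series=[[0, -2, 0, 0, 0, 0], [0, -2, 0, 0, 0, 0], [0, -2, 0, 0, 0, 0], [0, -2, 0, 0, 0, 0], [0, -40, 0, 0, 0, 0], [0, -90, 0, 0, 0, 0], [0, -90, 0, 0, 0, 0]], gripper=0.3)

```text
t: 21.75
tcp_pos: [634.4, 7.2, 224.9]
tool_rot: [-1.274, -1.127, 1.113]
force: [2.5, 0.4, 0.4]
finger_gap: 59.8
```

Run:
```python
from fit import *
from go import st,show
f=shots()
v=fit(f,'die_round',428.5,-301,0,0,yaws=False)[0];print(v.round(1))
st();show(v[0]+1.6,v[1]+.5,215,2.4)
```

```text
[ 428.5 -301.    -0. ]
t21.85 tcp [631.6   7.4 219.5] yaw 1.448 tilt [ 0.004 -0.001 -1.   ] F [-0.1 -0.1 -0.4] T [ 0.06  0.03 -0.07] gap 59.9 q [-0.1   0.54 -0.09  0.94 -0.    0.02]
delta [-330.3, 4.0, 162.3] [0.004, -0.952, -0.002] q6~-1.44 rows 8
```

drive_tool(series=[[-330, 4, 162, 0.004, -0.95, 0], [-330, 4, 162, 0.004, -0.95, 0], [-330, 4, 162, 0.004, -0.95, 0], [-330, 4, 162, 0.004, -0.95, 0], [-330, 4, 162, 0.004, -0.95, 0], [-330, 4, 162, 0.004, -0.95, 0], [-330, 4, 162, 0.004, -0.95, 0], [-330, 4, 162, 0.004, -0.95, 0], [-330, 4, 162, 0.004, -0.95, 0], [-330, 4, 162, 0.004, -0.95, 0], [-330, 4, 162, 0.004, -0.95, 0]], gripper=0)

```text
t: 22.95
tcp_pos: [430.4, -299.2, 213.9]
tool_rot: [-0.695, -1.787, 1.788]
force: [-0.0, -1.1, -0.0]
finger_gap: 85.4
```

```bash
python3 go.py 430.1 -300.5 113 2.4
```

```text
t22.95 tcp [ 430.4 -299.2  213.9] yaw 2.399 tilt [-0.001 -0.    -1.   ] F [-0.  -1.1 -0. ] T [ 0.04 -0.04  0.01] gap 85.4 q [-0.75  0.36 -0.39  0.82 -0.   -1.58]
delta [-0.7, 100.9, 1.1] [-0.001, -0.001, 0.001] q6~-1.44 rows 3
```

drive_tool(series=[[-0.7, 40, 1, 0, 0, 0], [-0.7, 80, 1, 0, 0, 0], [-0.7, 101, 1, 0, 0, 0], [-0.7, 101, 1, 0, 0, 0], [-0.7, 101, 1, 0, 0, 0]])

```text
t: 23.45
tcp_pos: [430.7, -299.4, 112.9]
tool_rot: [-0.693, -1.789, 1.789]
force: [-0.3, 0.5, 0.5]
finger_gap: 85.2
```

drive_tool(series=[[0, 0, 0, 0, 0, 0], [0, 0, 0, 0, 0, 0], [0, 0, 0, 0, 0, 0], [0, 0, 0, 0, 0, 0], [0, 0, 0, 0, 0, 0], [0, 0, 0, 0, 0, 0], [0, 0, 0, 0, 0, 0], [0, 0, 0, 0, 0, 0]], gripper=1)

```text
t: 24.25
tcp_pos: [431.1, -299.8, 113.7]
tool_rot: [-0.694, -1.789, 1.79]
force: [-0.5, 0.1, 6.0]
finger_gap: 24.4
```

drive_tool(series=[[0, 0, 0, 0, 0, 0], [0, 0, 0, 0, 0, 0], [0, 0, 0, 0, 0, 0], [0, 0, 0, 0, 1.57, 0], [0, 0, 0, 0, 1.57, 0], [0, 0, 0, 0, 1.57, 0], [0, 0, 0, 0, 1.57, 0], [0, 0, 0, 0, 1.57, 0], [0, 0, 0, 0, 1.57, 0], [0, 0, 0, 0, 1.57, 0], [0, 0, 0, 0, 1.57, 0], [0, 0, 0, 0, 1.57, 0], [0, 0, 0, 0, 1.57, 0], [0, 0, 0, 0, 1.57, 0], [0, 0, 0, 0, 1.57, 0], [0, 0, 0, 0, 1.57, 0]], gripper=0.3)

```text
t: 25.85
tcp_pos: [431.0, -299.7, 113.6]
tool_rot: [-1.471, -0.65, 0.651]
force: [-0.2, 0.3, -0.7]
finger_gap: 59.6
```

drive_tool(series=[[0, 0, 0, 0, 0, 0], [0, 0, 0, 0, 0, 0], [0, 0, 0, 0, 0, 0], [0, 0, 0, 0, 0, 0], [0, 0, 0, 0, 0, 0], [0, 0, 0, 0, 0, 0], [0, 0, 0, 0, 0, 0]], gripper=1)

```text
t: 26.55
tcp_pos: [431.0, -299.8, 113.7]
tool_rot: [-1.471, -0.65, 0.651]
force: [-1.5, -0.6, 1.6]
finger_gap: 24.3
```

```bash
python3 go.py 619.4 -81.7 220 1.449
```

```text
t26.55 tcp [ 431.  -299.8  113.7] yaw 0.832 tilt [-0.001 -0.    -1.   ] F [-1.5 -0.6  1.6] T [-0.08  0.23  0.01] gap 24.3 q [-0.75  0.49 -0.5   0.58 -0.   -0.01]
delta [288.0, -106.6, 7.5] [-0.001, -0.617, -0.001] q6~-0.01 rows 7
```

drive_tool(series=[[0, -50, 0, 0, 0, 0], [0, -100, 0, 0, 0, 0], [0, -106, 0, 0, 0, 0], [50, -106, 0, 0, -0.1, 0], [288, -106, 7.5, 0, -0.617, 0], [288, -106, 7.5, 0, -0.617, 0], [288, -106, 7.5, 0, -0.617, 0], [288, -106, 7.5, 0, -0.617, 0], [288, -100, 7.5, 0, -0.617, 0], [288, -85, 7.5, 0, -0.617, 0], [288, -70, 7.5, 0, -0.617, 0], [288, -60, 7.5, 0, -0.617, 0], [288, -60, 7.5, 0, -0.617, 0], [288, -60, 7.5, 0, -0.617, 0]])

```text
t: 27.95
tcp_pos: [619.0, -81.9, 173.1]
tool_rot: [-1.263, -1.118, 1.12]
force: [-0.1, -0.8, -2.2]
finger_gap: 24.7
```

```bash
python3 go.py 619.4 -81.7 155 1.449
```

```text
t27.95 tcp [619.  -81.9 173.1] yaw 1.449 tilt [-0.002 -0.    -1.   ] F [-0.1 -0.8 -2.2] T [-0.03  0.   -0.01] gap 24.7 q [-0.25  0.57 -0.16  0.84 -0.   -0.13]
delta [0.3, 18.1, -0.4] [-0.002, -0.0, -0.0] q6~-0.01 rows 1
```

drive_tool(series=[[0.3, 10, -0.4, 0, 0, 0], [0.3, 16, -0.4, 0, 0, 0], [0.3, 18, -0.4, 0, 0, 0], [0.3, 20, -0.4, 0, 0, 0], [0.3, 22, -0.4, 0, 0, 0], [0.3, 24, -0.4, 0, 0, 0], [0.3, 26, -0.4, 0, 0, 0]])

```text
t: 28.65
tcp_pos: [619.6, -81.6, 147.1]
tool_rot: [-1.263, -1.118, 1.12]
force: [0.2, 0.2, -2.7]
finger_gap: 24.3
```

```bash
python3 go.py 619.4 -81.7 130 1.449
```

```text
t28.65 tcp [619.6 -81.6 147.1] yaw 1.449 tilt [-0.001  0.    -1.   ] F [ 0.2  0.2 -2.7] T [ 0.1  -0.05  0.02] gap 24.3 q [-0.25  0.6  -0.18  0.79 -0.   -0.13]
delta [-0.1, 17.1, 0.2] [-0.001, 0.0, -0.0] q6~-0.01 rows 1
```

Foot about 7 mm inside with no resistance; press home (flush ≈ TCP 128.7).

drive_tool(series=[[0, 5, 0, 0, 0, 0], [0, 8, 0, 0, 0, 0], [0, 10, 0, 0, 0, 0], [0, 12, 0, 0, 0, 0], [0, 14, 0, 0, 0, 0], [0, 16, 0, 0, 0, 0], [0, 18, 0, 0, 0, 0], [0, 20, 0, 0, 0, 0], [0, 21.5, 0, 0, 0, 0], [0, 21.5, 0, 0, 0, 0]])

```text
t: 29.65
tcp_pos: [619.7, -81.8, 128.5]
tool_rot: [-1.265, -1.119, 1.119]
force: [-9.0, 0.7, 22.4]
finger_gap: 24.2
```

drive_tool(series=[[0, -2, 0, 0, 0, 0], [0, -2, 0, 0, 0, 0], [0, -2, 0, 0, 0, 0], [0, -2, 0, 0, 0, 0], [0, -40, 0, 0, 0, 0], [0, -90, 0, 0, 0, 0], [0, -90, 0, 0, 0, 0], [0, -90, -120, 0, 0, 0], [0, -90, -120, 0, 0, 0], [0, -90, -120, 0, 0, 0]], gripper=0.3)

```text
t: 30.65
tcp_pos: [741.7, -96.8, 217.3]
tool_rot: [-1.266, -1.12, 1.119]
force: [0.2, -0.5, 0.7]
finger_gap: 59.9
```

```bash
python3 go.py
python3 - <<'E'
from h import *
f=shots()
p=[proj(x,[600,10,50])[0] for x in f]
crop(f[0],p[0],130,100,6,"pics/i1.png");crop(f[1],p[1],130,100,6,"pics/i2.png")
E
```

```text
t30.65 tcp [741.7 -96.8 217.3] yaw 1.449 tilt [ 0.002 -0.001 -1.   ] F [ 0.2 -0.5  0.7] T [ 0.04  0.02 -0.03] gap 59.9 q [-0.23  0.76  0.31  1.12 -0.   -0.11]
```

View pics/i1.png

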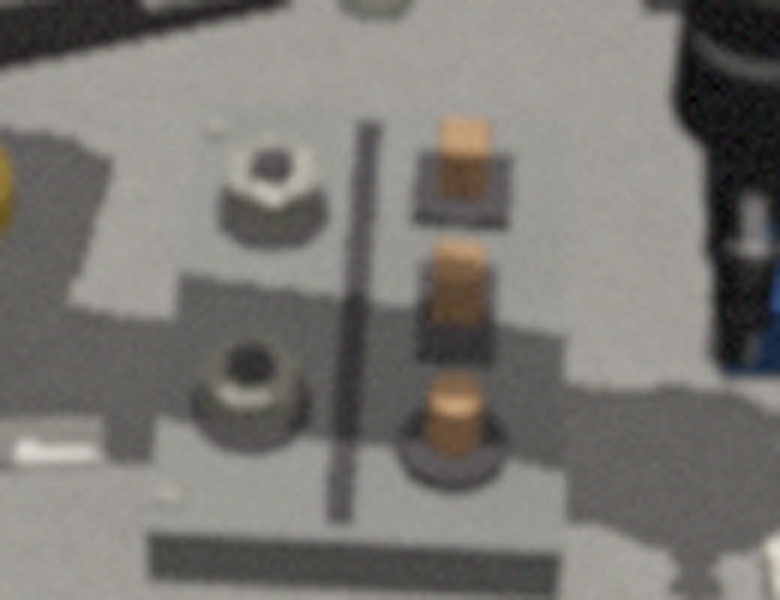

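View pics/i2.png

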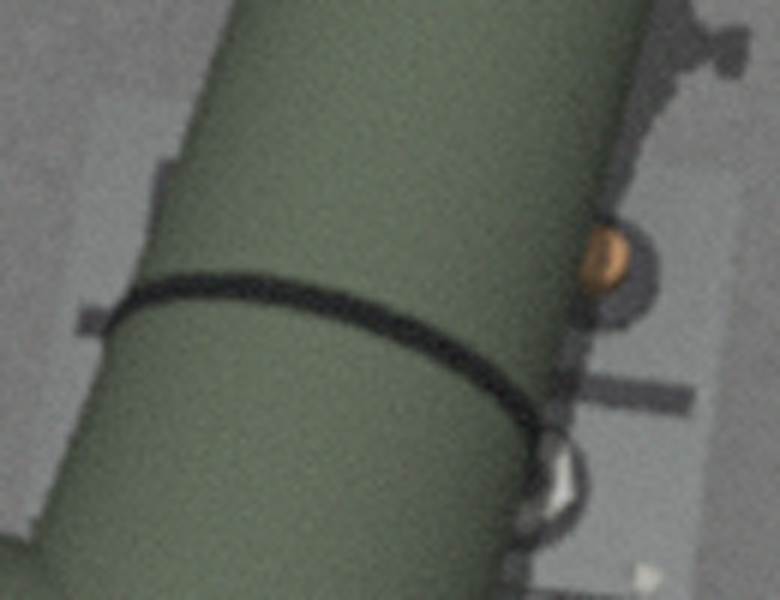

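```bash
python3 go.py 523 -49.4 190 1.731
```

```text
t30.75 tcp [740.8 -96.6 216.4] yaw 1.449 tilt [ 0.    -0.001 -1.   ] F [-0.2  0.6 -0.1] T [0.   0.03 0.01] gap 59.9 q [-0.23  0.76  0.31  1.12 -0.   -0.11]
delta [20.5, 26.3, 221.9] [0.0, -0.282, -0.001] q6~-0.25 rows 5
```

drive_tool(series=[[20, 0, 222, 0, -0.282, 0], [20, 0, 222, 0, -0.282, 0], [20, 0, 222, 0, -0.282, 0], [20, 0, 222, 0, -0.282, 0], [20, 10, 222, 0, -0.282, 0], [20, 26, 222, 0, -0.282, 0], [20, 26, 222, 0, -0.282, 0], [20, 26, 222, 0, -0.282, 0]], gripper=0.15)

```text
t: 31.55
tcp_pos: [522.4, -49.8, 190.3]
tool_rot: [-1.129, -1.326, 1.327]
force: [0.5, 0.4, 0.1]
finger_gap: 72.5
```

Run:
```python
from fit import *
from go import st,show
f=[imaging.grab_frame("side")]
v=fit(f,'hex',523.8,-48.3,40,.2,rad=45);print(v[0].round(2),v[1])
p=proj(f[0],[530,0,60])[0];crop(f[0],p,130,100,6,"pics/j.png")
st();show(523,-49.4,118,1.731)
```

```text
[ 5.2391e+02 -4.7470e+01  2.6000e-01] 399.65408355377184
t31.60 tcp [523.1 -50.  190.7] yaw 1.731 tilt [ 0.001 -0.001 -1.   ] F [0.5 0.1 0.9] T [-0.03 -0.04 -0.02] gap 72.6 q [-0.24  0.39 -0.42  0.76 -0.   -0.4 ]
delta [0.7, 72.7, 0.0] [0.001, 0.0, -0.001] q6~-0.25 rows 2
```

View pics/j.png

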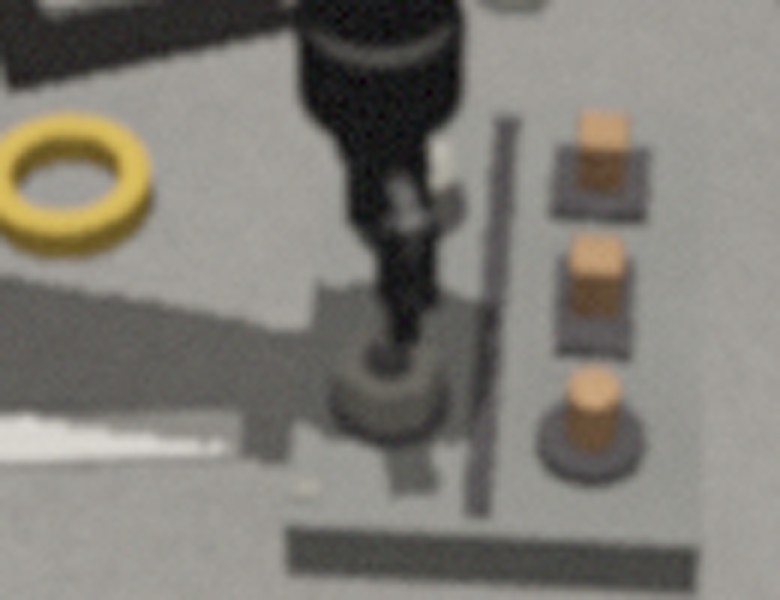

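Dies seated, the gripper straddles hex1. Descend and close on the flats.

drive_tool(series=[[0.5, 40, 0, 0, 0, 0], [0.5, 60, 0, 0, 0, 0], [0.5, 68, 0, 0, 0, 0], [0.5, 72, 0, 0, 0, 0], [0.5, 72, 0, 0, 0, 0], [0.5, 72, 0, 0, 0, 0]])

```text
t: 32.2
tcp_pos: [523.9, -49.8, 119.6]
tool_rot: [-1.132, -1.328, 1.326]
force: [-0.2, 0.3, 0.9]
finger_gap: 72.7
```

```bash
python3 go.py 523 -49.4 118 1.731
```

```text
t32.20 tcp [523.9 -49.8 119.6] yaw 1.731 tilt [ 0.003 -0.001 -1.   ] F [-0.2  0.3  0.9] T [-0.   -0.    0.03] gap 72.7 q [-0.23  0.48 -0.49  0.6  -0.   -0.4 ]
delta [0.5, 1.6, 0.9] [0.002, 0.0, -0.002] q6~-0.25 rows 1
```

drive_tool(series=[[0.5, 0, 0.8, 0, 0, 0], [0.5, 0, 0.8, 0, 0, 0], [0.5, 0, 0.8, 0, 0, 0], [0.5, 0, 0.8, 0, 0, 0], [0.5, 0, 0.8, 0, 0, 0], [0.5, 0, 0.8, 0, 0, 0]], gripper=1)

```text
t: 32.8
tcp_pos: [523.6, -49.2, 120.9]
tool_rot: [-1.133, -1.329, 1.325]
force: [-2.1, 1.7, 7.7]
finger_gap: 42.6
```

```bash
python3 go.py 523 -49.4 119 1.731
```

```text
t32.80 tcp [523.6 -49.2 120.9] yaw 1.731 tilt [ 0.004 -0.001 -1.   ] F [-2.1  1.7  7.7] T [0.33 0.31 0.01] gap 42.6 q [-0.23  0.48 -0.49  0.6   0.   -0.39]
delta [-0.1, 1.9, 0.7] [0.004, 0.0, -0.001] q6~-0.25 rows 1
```

drive_tool(series=[[0, 0, 0, 0, 0.14, 0], [0, 0, 0, 0, 0.28, 0], [0, 0, 0, 0, 0.42, 0], [0, 0, 0, 0, 0.56, 0], [0, 0, 0, 0, 0.7, 0], [0, 0, 0, 0, 0.84, 0], [0, 0, 0, 0, 0.98, 0], [0, 0, 0, 0, 1.1, 0], [0, 0, 0, 0, 1.2, 0], [0, 0, 0, 0, 1.2, 0], [0, 0, 0, 0, 1.2, 0]])

```text
t: 33.9
tcp_pos: [523.5, -49.1, 121.0]
tool_rot: [-1.532, -0.421, 0.415]
force: [-0.1, 0.7, -0.8]
finger_gap: 43.1
```

```bash
python3 go.py 523 -49.4 119 0.36
```

```text
t33.90 tcp [523.5 -49.1 121. ] yaw 0.534 tilt [ 0.004 -0.001 -1.   ] F [-0.1  0.7 -0.8] T [-0.08  0.21 -0.01] gap 43.1 q [-0.23  0.48 -0.49  0.6   0.    0.8 ]
delta [-0.6, 2.0, 0.0] [0.002, 0.174, 0.004] q6~1.12 rows 2
```

drive_tool(series=[[0, 0, 0, 0, 0.05, 0], [0, 0, 0, 0, 0.1, 0], [0, 0, 0, 0, 0.15, 0], [0, 0, 0, 0, 0.15, 0]])

```text
t: 34.3
tcp_pos: [523.5, -49.1, 121.0]
tool_rot: [-1.551, -0.305, 0.299]
force: [-0.6, 0.0, -1.2]
finger_gap: 43.0
```

```bash
python3 go.py
```

```text
t34.30 tcp [523.5 -49.1 121. ] yaw 0.385 tilt [ 0.004 -0.001 -1.   ] F [-0.6  0.  -1.2] T [-0.04  0.08 -0.01] gap 43.0 q [-0.23  0.48 -0.49  0.6   0.    0.95]
```

drive_tool(series=[[0, 0, 0, 0, 0.03, 0], [0, 0, 0, 0, 0.05, 0], [0, 0, 0, 0, 0.05, 0]])

```text
t: 34.6
tcp_pos: [523.5, -49.1, 121.0]
tool_rot: [-1.556, -0.266, 0.26]
force: [-0.4, 0.4, -1.7]
finger_gap: 42.9
```

```bash
python3 go.py
```

```text
t34.60 tcp [523.5 -49.1 121. ] yaw 0.335 tilt [ 0.004 -0.001 -1.   ] F [-0.4  0.4 -1.7] T [-0.05  0.09  0.01] gap 42.9 q [-0.23  0.48 -0.49  0.6   0.    1.  ]
```

drive_tool(series=[[0, 0, 0, 0, 0.03, 0], [0, 0, 0, 0, 0.05, 0], [0, 0, 0, 0, 0.05, 0]])

```text
t: 34.9
tcp_pos: [523.5, -49.1, 121.0]
tool_rot: [-1.561, -0.228, 0.221]
force: [-0.6, -0.9, -1.0]
finger_gap: 42.8
```

```bash
python3 go.py
```

```text
t34.90 tcp [523.5 -49.1 121. ] yaw 0.286 tilt [ 0.004 -0.001 -1.   ] F [-0.6 -0.9 -1. ] T [-0.11  0.13  0.42] gap 42.8 q [-0.23  0.48 -0.49  0.6   0.    1.05]
```

drive_tool(series=[[0, 0, 0, 0, -0.01, 0], [0, 0, 0, 0, -0.01, 0], [0, 0, 0, 0, -0.01, 0], [0, 0, 0, 0, -0.01, 0], [0, 0, 0, 0, -0.01, 0], [0, -40, 0, 0, -0.01, 0], [0, -70, 0, 0, -0.01, 0], [0, -70, 0, 0, -0.01, 0]], gripper=0.15)

```text
t: 35.7
tcp_pos: [525.7, -49.6, 195.0]
tool_rot: [-1.562, -0.241, 0.224]
force: [0.6, 0.9, 0.2]
finger_gap: 72.6
```

```bash
python3 go.py 540.3 89.4 190 2.108;  python3 - <<'E'
from fit import *
f=[imaging.grab_frame("side")]
v=fit(f,'hex',540.5,90.7,40,-.55,rad=45);print(v[0].round(2),v[1])
v=fit(f,'hex',523.8,-48.3,40,-.23,rad=45);print(v[0].round(2),v[1])
E
```

```text
t35.70 tcp [525.7 -49.6 195. ] yaw 0.296 tilt [ 0.011 -0.002 -1.   ] F [0.6 0.9 0.2] T [-0.02 -0.04  0.03] gap 72.6 q [-0.23  0.38 -0.42  0.76  0.    1.04]
delta [54.4, 4.8, 128.7] [0.013, -1.812, 0.002] q6~-0.37 rows 13
[520.   128.2   -0.77] 779.6776800014621
[ 5.239e+02 -4.558e+01 -1.200e-01] 433.34508117927305
```

drive_tool(series=[[54.4, 0, 128.7, 0.01, -1.812, 0], [54.4, 0, 128.7, 0.01, -1.812, 0], [54.4, 0, 128.7, 0.01, -1.812, 0], [54.4, 0, 128.7, 0.01, -1.812, 0], [54.4, 0, 128.7, 0.01, -1.812, 0], [54.4, 0, 128.7, 0.01, -1.812, 0], [54.4, 0, 128.7, 0.01, -1.812, 0], [54.4, 0, 128.7, 0.01, -1.812, 0], [54.4, 0, 128.7, 0.01, -1.812, 0], [54.4, 0, 128.7, 0.01, -1.812, 0], [54.4, 0, 128.7, 0.01, -1.812, 0], [54.4, 0, 128.7, 0.01, -1.812, 0], [54.4, 0, 128.7, 0.01, -1.812, 0], [54.4, 0, 128.7, 0.01, -1.812, 0], [54.4, 0, 128.7, 0.01, -1.812, 0]])

```text
t: 37.25
tcp_pos: [538.9, 89.6, 192.4]
tool_rot: [-0.906, -1.592, 1.59]
force: [0.3, 0.6, -1.1]
finger_gap: 72.7
```

```bash
python3 go.py 540.3 89.4 120 2.108;  python3 - <<'E'
from fit import *
f=[imaging.grab_frame("side")]
p=proj(f[0],[540,89,60])[0];crop(f[0],p,100,80,7,"pics/k.png")
E
```

```text
t37.25 tcp [538.9  89.6 192.4] yaw 2.106 tilt [-0.     0.001 -1.   ] F [ 0.3  0.6 -1.1] T [ 0.03 -0.01 -0.04] gap 72.7 q [ 0.03  0.42 -0.36  0.79  0.   -0.51]
delta [-0.9, 72.4, -1.0] [0.001, -0.002, 0.001] q6~-0.37 rows 2
```

View pics/k.png

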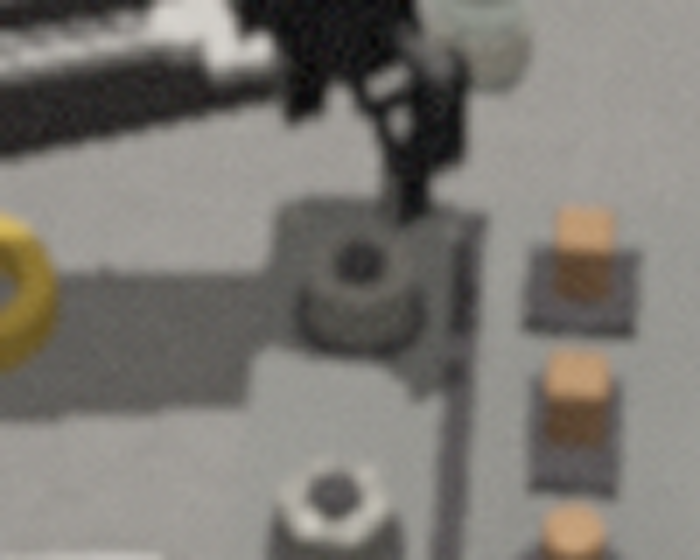

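drive_tool(series=[[-0.9, 40, -1, 0, 0, 0], [-0.9, 60, -1, 0, 0, 0], [-0.9, 68, -1, 0, 0, 0], [-0.9, 72, -1, 0, 0, 0], [-0.9, 72, -1, 0, 0, 0], [-0.9, 72, -1, 0, 0, 0]])

```text
t: 37.9
tcp_pos: [541.2, 89.4, 121.6]
tool_rot: [-0.908, -1.594, 1.59]
force: [0.8, -0.6, 1.2]
finger_gap: 72.5
```

drive_tool(series=[[0, 0, 0, 0, 0, 0], [0, 0, 0, 0, 0, 0], [0, 0, 0, 0, 0, 0], [0, 0, 0, 0, 0, 0], [0, 0, 0, 0, 0, 0], [0, 0, 0, 0, 0, 0]], gripper=1)

```text
t: 38.5
tcp_pos: [541.6, 90.0, 123.0]
tool_rot: [-0.908, -1.596, 1.589]
force: [-2.7, 1.5, 7.3]
finger_gap: 42.7
```

```bash
python3 go.py 540.3 89.4 120 2.108
```

```text
t38.50 tcp [541.6  90.  123. ] yaw 2.106 tilt [ 0.004  0.003 -1.   ] F [-2.7  1.5  7.3] T [0.31 0.4  0.05] gap 42.7 q [ 0.03  0.51 -0.43  0.63  0.   -0.51]
delta [0.2, 3.0, 1.4] [0.004, -0.002, 0.0] q6~-0.37 rows 1
```

drive_tool(series=[[0, 0, 0, 0, 0.14, 0], [0, 0, 0, 0, 0.28, 0], [0, 0, 0, 0, 0.42, 0], [0, 0, 0, 0, 0.56, 0], [0, 0, 0, 0, 0.7, 0], [0, 0, 0, 0, 0.84, 0], [0, 0, 0, 0, 0.98, 0], [0, 0, 0, 0, 1.12, 0], [0, 0, 0, 0, 1.26, 0], [0, 0, 0, 0, 1.4, 0], [0, 0, 0, 0, 1.52, 0], [0, 0, 0, 0, 1.6, 0], [0, 0, 0, 0, 1.6, 0], [0, 0, 0, 0, 1.6, 0]])

```text
t: 39.9
tcp_pos: [541.2, 89.1, 123.1]
tool_rot: [-1.535, -0.4, 0.395]
force: [-2.1, -5.4, 1.5]
finger_gap: 42.8
```

```bash
python3 go.py 541 89.4 120 .33
```

```text
t39.90 tcp [541.2  89.1 123.1] yaw 0.507 tilt [ 0.003  0.    -1.   ] F [-2.1 -5.4  1.5] T [-1.19  0.59 -0.07] gap 42.8 q [ 0.03  0.51 -0.43  0.63  0.    1.09]
delta [-0.1, 3.1, 0.4] [0.001, 0.177, 0.003] q6~1.40 rows 2
```

drive_tool(series=[[0, 0, 0, 0, 0.06, 0], [0, 0, 0, 0, 0.12, 0], [0, 0, 0, 0, 0.16, 0], [0, 0, 0, 0, 0.16, 0]])

```text
t: 40.3
tcp_pos: [541.1, 89.1, 123.1]
tool_rot: [-1.554, -0.276, 0.271]
force: [-1.5, -1.5, -1.5]
finger_gap: 42.6
```

```bash
python3 go.py
```

```text
t40.30 tcp [541.1  89.1 123.1] yaw 0.349 tilt [ 0.003  0.    -1.   ] F [-1.5 -1.5 -1.5] T [-0.64  0.36 -0.01] gap 42.6 q [ 0.03  0.51 -0.43  0.63 -0.    1.25]
```

drive_tool(series=[[0, 0, 0, 0, 0.03, 0], [0, 0, 0, 0, 0.04, 0], [0, 0, 0, 0, 0.04, 0]])

```text
t: 40.6
tcp_pos: [541.1, 89.1, 123.1]
tool_rot: [-1.558, -0.245, 0.241]
force: [-1.6, -2.3, 0.5]
finger_gap: 43.0
```

```bash
python3 go.py
```

```text
t40.60 tcp [541.1  89.1 123.1] yaw 0.310 tilt [ 0.003 -0.    -1.   ] F [-1.6 -2.3  0.5] T [-0.66  0.34  0.47] gap 43.0 q [ 0.03  0.51 -0.43  0.63 -0.    1.29]
```

drive_tool(series=[[0, 0, 0, 0, -0.01, 0], [0, 0, 0, 0, -0.01, 0], [0, 0, 0, 0, -0.01, 0], [0, 0, 0, 0, -0.01, 0], [0, 0, 0, 0, -0.01, 0], [0, -40, 0, 0, -0.01, 0], [0, -80, 0, 0, -0.01, 0], [0, -100, 0, 0, -0.01, 0], [-100, -100, 0, 0, -0.01, 0], [-140, -100, -100, 0, -0.01, 0], [-140, -100, -100, 0, -0.01, 0], [-140, -100, -100, 0, -0.01, 0], [-140, -100, -100, 0, -0.01, 0]], gripper=0.15)

```text
t: 41.9
tcp_pos: [436.4, -51.5, 223.0]
tool_rot: [-1.558, -0.248, 0.245]
force: [-0.0, 1.1, 0.3]
finger_gap: 72.6
```

```bash
cat > sp.py <<'E'
from fit import *
from go import st,show
st()
f=shots()
p=[proj(x,[440,320,10])[0] for x in f]
print(crop(f[0],p[0],120,90,6,"pics/l1.png"),crop(f[1],p[1],100,110,5,"pics/l2.png"))
for n in("spanner","spanner_grip"):
    o=[spotter.spot_point(n,x) for x in f];print(n,[[(np.round(d["pixel"],1).tolist(),round(d["score"],2)) for d in x[:2]] for x in o])
m=models['mat'][-1:]
def segs(f):
    # bright pixels on mat
    return f["pixels"].astype(float).mean(2)
sp=models['spanner'][0][0]
def g(v,fs):
    c,s=np.cos(v[2]),np.sin(v[2]);tot=0
    Rz=np.array([[c,-s,0],[s,c,0],[0,0,1]])
    # mat corner windows: pixels inside mat polygon (shrunk) only
    for x in fs:
        cm,sm=np.cos(.28),np.sin(.28)
        q=rect(238,108)@np.array([[cm,sm],[-sm,cm]])+[425,320]
        M=np.zeros((420,560),np.uint8);cv2.fillPoly(M,[np.round(proj(x,np.c_[q,np.full(4,4)])).astype(int)],1)
        ss=4;L=np.zeros((420*ss,560*ss),np.uint8)
        P=proj(x,sp@Rz.T+[v[0],v[1],v[3] if len(v)>3 else 4])
        cv2.fillPoly(L,[np.round(((P+.5)*ss-.5)*16).astype(np.int32)],1,shift=4)
        w=L.reshape(420,ss,560,ss).mean((1,3))[M>0];I=segs(x)[M>0]
        A=np.c_[w,1-w];co=np.linalg.lstsq(A,I,rcond=None)[0]
        tot+=np.mean((I-A@co)**2)
    return tot
for nm,fs in(('both',f),('side',f[:1]),('top',f[1:])):
    b=None
    for a in(.1,.25):
        v0=np.array([505,337,a]);sim=np.array([v0,v0+[8,0,0],v0+[0,8,0],v0+[0,0,.15]])
        r=minimize(g,v0,args=(fs,),method='Nelder-Mead',options=dict(initial_simplex=sim,xatol=.02,fatol=1e-3))
        if b is None or r.fun<b.fun:b=r
    print(nm,b.x.round(3),b.fun.round(1),"grip",(b.x[:2]-79*np.array([np.cos(b.x[2]),np.sin(b.x[2])])).round(1))
    if nm=='both':
        v0=np.r_[b.x,4];sim=np.array([v0]+[v0+d for d in np.diag([4,4,.05,5])])
        print('z',minimize(g,v0,args=(fs,),method='Nelder-Mead',options=dict(initial_simplex=sim,xatol=.02,fatol=1e-3)).x.round(2))
E
python3 sp.py
```

```text
t41.90 tcp [436.4 -51.5 223. ] yaw 0.314 tilt [ 0.002 -0.001 -1.   ] F [-0.   1.1  0.3] T [ 0.04  0.02 -0.01] gap 72.6 q [-0.29  0.2  -0.59  0.78 -0.    0.97]
(166, 90) (73, 205)
spanner [[([248.2, 133.5], 0.67)], [([117.9, 233.8], 0.6)]]
spanner_grip [[([226.1, 133.8], 0.71), ([274.5, 201.8], 0.69)], [([123.4, 264.3], 0.7)]]
both [5.11749e+02 3.36226e+02 2.18000e-01] 2359.1 grip [434.6 319.1]
z [5.1175e+02 3.3623e+02 2.2000e-01 4.0000e+00]
side [5.12336e+02 3.34953e+02 2.20000e-01] 1935.0 grip [435.2 317.7]
top [5.11327e+02 3.35825e+02 2.16000e-01] 396.6 grip [434.2 318.9]
```

View pics/l1.png

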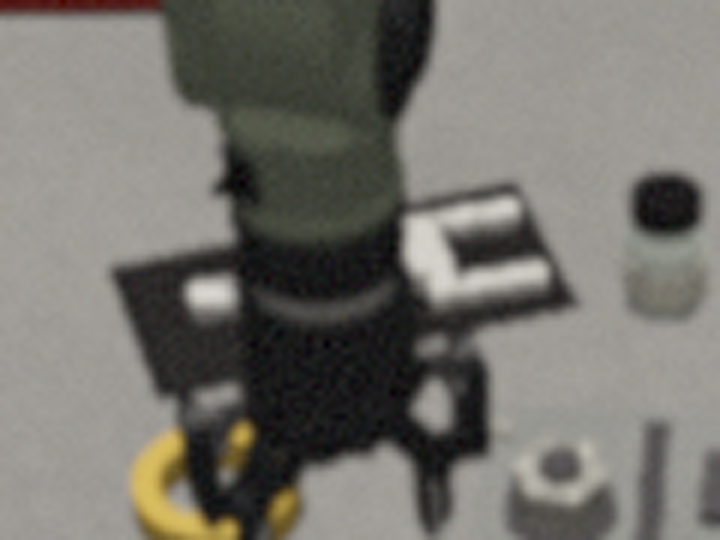

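View pics/l2.png

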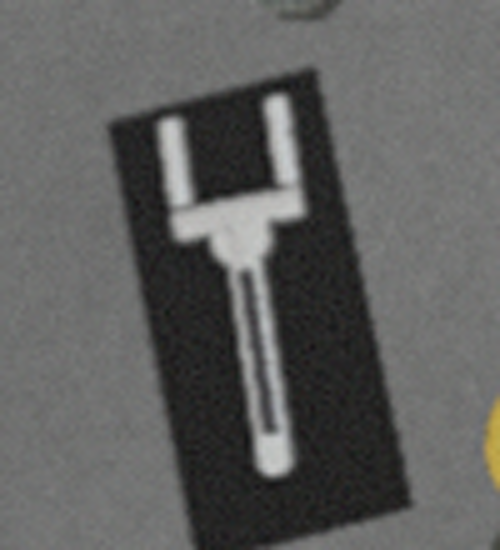

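```bash
sed -e "s/^f=shots()/import pickle;f=pickle.load(open('f0.pkl','rb'))/" -e '/^st()/d' -e '/spotter/d' -e '/^for n in("sp/d' -e '/^print(crop/d' sp.py > sp0.py; python3 sp0.py
```

```text
both [5.12391e+02 3.36227e+02 2.21000e-01] 1232.0 grip [435.3 318.9]
z [5.1239e+02 3.3623e+02 2.2000e-01 4.0000e+00]
side [5.13353e+02 3.34899e+02 2.21000e-01] 797.3 grip [436.3 317.6]
top [5.11327e+02 3.35825e+02 2.16000e-01] 375.5 grip [434.2 318.9]
```

```bash
python3 go.py 436 318.5 170 1.79
```

```text
t42.20 tcp [438.4 -47.9 222.8] yaw 0.321 tilt [ 0.003  0.    -1.   ] F [0.1 0.1 0.4] T [-0.06  0.05 -0.03] gap 72.4 q [-0.28  0.2  -0.59  0.78  0.    0.97]
delta [113.3, 52.8, 348.5] [0.003, -1.469, 0.002] q6~0.41 rows 10
```

drive_tool(series=[[113, 0, 348.5, 0.003, -1.469, 0], [113, 0, 348.5, 0.003, -1.469, 0], [113, 0, 348.5, 0.003, -1.469, 0], [113, 0, 348.5, 0.003, -1.469, 0], [113, 0, 348.5, 0.003, -1.469, 0], [113, 0, 348.5, 0.003, -1.469, 0], [113, 0, 348.5, 0.003, -1.469, 0], [113, 20, 348.5, 0.003, -1.469, 0], [113, 50, 348.5, 0.003, -1.469, 0], [113, 53, 348.5, 0.003, -1.469, 0], [113, 53, 348.5, 0.003, -1.469, 0], [113, 53, 348.5, 0.003, -1.469, 0], [113, 53, 348.5, 0.003, -1.469, 0]], gripper=0.3)

```text
t: 43.5
tcp_pos: [436.1, 319.0, 170.6]
tool_rot: [-1.098, -1.371, 1.366]
force: [-0.1, -0.2, 0.1]
finger_gap: 59.8
```

```bash
python3 go.py 436 318.5 90 1.79
python3 - <<'E'
from h import *
f=shots()
p=[proj(x,[440,320,10])[0] for x in f]
print(crop(f[0],p[0],120,90,6,"pics/n1.png"),crop(f[1],p[1],100,110,5,"pics/n2.png"))
E
```

```text
t43.50 tcp [436.1 319.  170.6] yaw 1.789 tilt [ 0.002  0.002 -1.   ] F [-0.1 -0.2  0.1] T [-0.04  0.01 -0.01] gap 59.8 q [ 0.49  0.43 -0.4   0.73  0.    0.28]
delta [-0.6, 80.6, 0.3] [0.002, -0.001, 0.002] q6~0.41 rows 2
(166, 90) (73, 205)
```

View pics/n1.png

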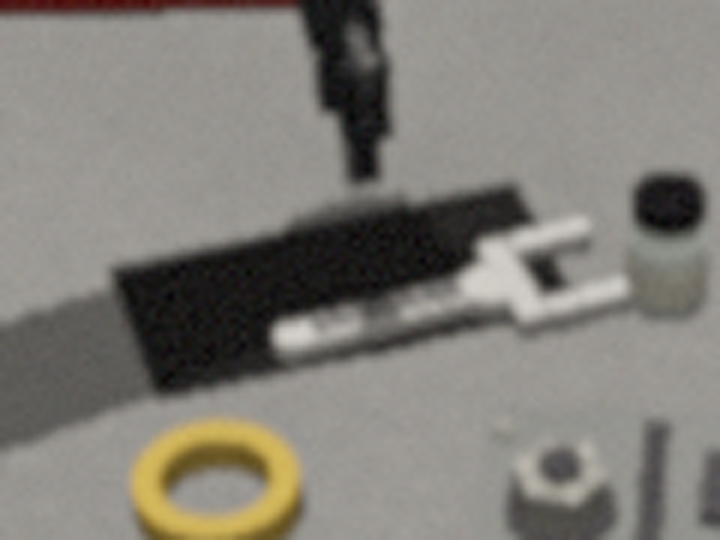

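View pics/n2.png

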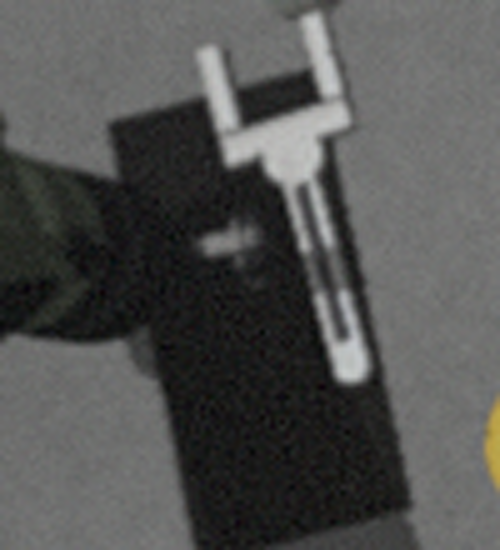

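```bash
cat > sp2.py <<'E'
from fit import *
from go import st,show
sp=models['spanner'][0][0]; matp=np.c_[rect(250,120)@np.array([[np.cos(.28),np.sin(.28)],[-np.sin(.28),np.cos(.28)]])+[425,320],np.full(4,4)]
def prep(x,c,rad=(120,90)):
    p=proj(x,[[c[0]-50,c[1],10]])[0].astype(int)
    return max(p[0]-45,0),p[1]-45,p[0]+45,p[1]+45
def g(v,fs,wins,z):
    c,s=np.cos(v[2]),np.sin(v[2]);Rz=np.array([[c,-s,0],[s,c,0],[0,0,1]]);tot=0
    for x,(x0,y0,x1,y1) in zip(fs,wins):
        ss=4;H,W=y1-y0,x1-x0;L=np.zeros((H*ss,W*ss),np.uint8)
        for pts,l in((sp-[0,0,14],1),(sp,1)):
            P=proj(x,pts@Rz.T+[v[0],v[1],v[3] if len(v)>3 else z])
            cv2.fillPoly(L,[np.round(((P-[x0,y0]+.5)*ss-.5)*16).astype(np.int32)],l,shift=4)
        w=L.reshape(H,ss,W,ss).mean((1,3))
        I=x["pixels"][y0:y1,x0:x1].astype(float).min(2)
        b=np.clip((I-150)/(205-150),0,1)   # brightness fraction
        tot+=np.mean((b-w)**2)*1000
    return tot
def fitsp(fs,x,y,yaw,z=4,fz=False):
    wins=[prep(f,(x,y)) for f in fs];b=None
    for k in range(3):
        v0=np.array([x,y,yaw]+([z] if fz else [])) if b is None else b.x
        sim=np.array([v0]+[v0+d for d in np.diag(([10,10,.15]+([6] if fz else [])))/(1+2*k)])
        b=minimize(g,v0,args=(fs,wins,z),method='Nelder-Mead',options=dict(initial_simplex=sim,xatol=.02,fatol=1e-4))
    return b.x,b.fun
def report(f,x,y,yaw,z=4):
    for nm,fs in(('both',f),('side',f[:1]),('top',f[1:])):
        v,c=fitsp(fs,x,y,yaw,z);print(nm,v.round(3),round(c,1),"grip",(v[:2]-79*np.array([np.cos(v[2]),np.sin(v[2])])).round(1))
    print('z',fitsp(f,*v,z=z,fz=True)[0].round(2))
if __name__=="__main__":
    import pickle
    print('f0');report(pickle.load(open('f0.pkl','rb')),512,336,.22)
    print('now');f=shots();pickle.dump(f,open('f1.pkl','wb'));report(f,552,295,.25)
    for i in(0,1):
        o=spotter.spot_point("spanner_grip",f[i]);print([np.round(d["pixel"],1).tolist() for d in o[:2]])
    p=proj(f[0],[552,300,10])[0];crop(f[0],p,100,75,8,"pics/o1.png")
    p=proj(f[1],[552,300,10])[0];crop(f[1],p,100,75,8,"pics/o2.png")
E
python3 sp2.py
```

```text
f0
both [5.09213e+02 3.37966e+02 2.02000e-01] 106.9 grip [431.8 322.1]
side [5.15401e+02 3.43571e+02 1.83000e-01] 38.8 grip [437.7 329.2]
top [5.08129e+02 3.38535e+02 2.37000e-01] 67.1 grip [431.3 320. ]
z [5.0815e+02 3.3854e+02 2.4000e-01 3.9500e+00]
now
both [5.54385e+02 3.19906e+02 3.49000e-01] 103.6 grip [480.2 292.9]
side [5.56056e+02 3.19731e+02 3.12000e-01] 38.4 grip [480.9 295.5]
top [5.53128e+02 3.19833e+02 3.33000e-01] 63.4 grip [478.5 294. ]
z [5.5395e+02 3.1916e+02 3.3000e-01 4.1400e+00]
[[240.2, 139.6]]
[[134.2, 247.1]]
```

View pics/o1.png

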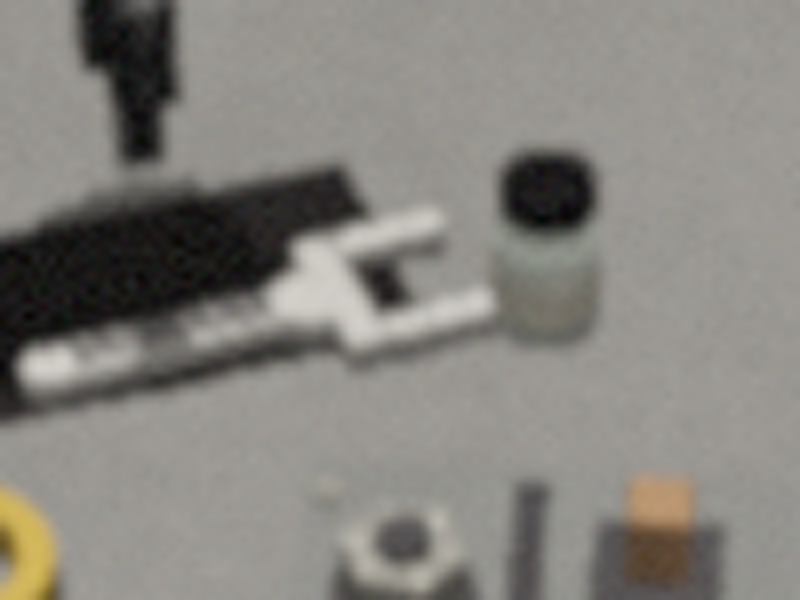

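View pics/o2.png

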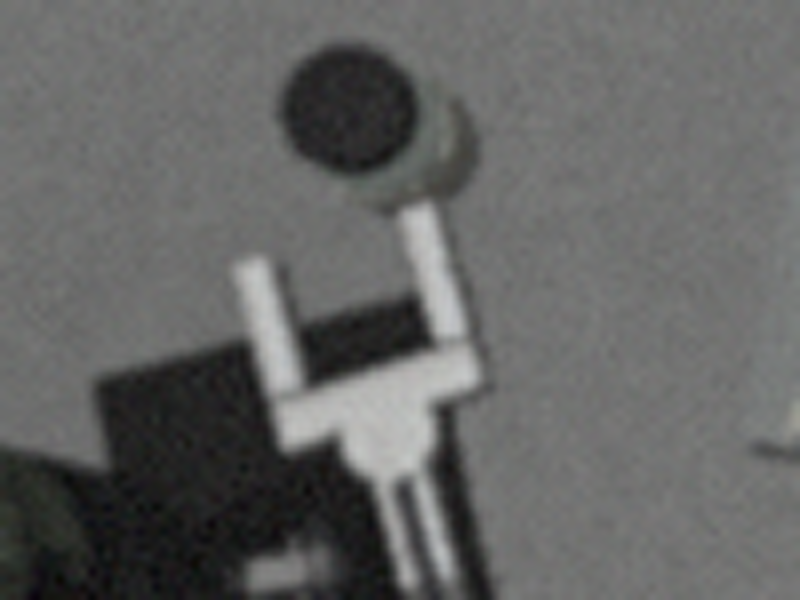

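```bash
python3 - <<'E'
s=open('sp2.py').read()
s=s.replace("for pts,l in((sp-[0,0,14],1),(sp,1)):","for pts,l in((sp-[0,0,14],1),(sp,1),(disc,1),(groove,2)):")
s=s.replace("w=L.reshape(H,ss,W,ss).mean((1,3))","w=(L==1).reshape(H,ss,W,ss).mean((1,3));k=(L==2).reshape(H,ss,W,ss).mean((1,3))<.05")
s=s.replace("b=np.clip((I-150)/(205-150),0,1)","lo,hi=(np.percentile(I,60)+20),np.percentile(I,97);lo=max(lo,np.median(I[I>90])+15) if (I>90).any() else lo;b=np.clip((I-lo)/(hi-lo),0,1)")
s=s.replace("np.mean((b-w)**2)","np.mean(((b-w)**2)[k])")
s=s.replace("def prep","disc=np.c_[ngon(17,24)+[-46,0],np.full(24,14.)];groove=np.c_[np.array([[-68,4],[-160,4],[-160,-4],[-68,-4]]),np.full(4,14.)]\ndef prep")
s=s.replace("f=shots();pickle.dump(f,open('f1.pkl','wb'))","f=pickle.load(open('f1.pkl','rb'))").replace("    for i in(0,1)","    raise SystemExit\n    for i in(0,1)")
open('sp2.py','w').write(s)
E
python3 sp2.py
```

```text
f0
both [5.08771e+02 3.36587e+02 2.09000e-01] 989.3 grip [431.5 320.2]
side [567.173 266.035   0.627] 911.1 grip [503.2 219.7]
top [5.10418e+02 3.38020e+02 2.24000e-01] 30.9 grip [433.4 320.4]
z [5.1040e+02 3.3796e+02 2.2000e-01 4.1500e+00]
now
both [5.54114e+02 3.16677e+02 3.21000e-01] 988.6 grip [479.2 291.7]
side [5.14430e+02 2.43057e+02 4.25000e-01] 906.2 grip [442.5 210.5]
top [5.55196e+02 3.17467e+02 3.38000e-01] 31.6 grip [480.7 291.3]
z [5.5488e+02 3.1829e+02 3.4000e-01 3.2900e+00]
```

```bash
python3 - <<'E'
s=open('sp2.py').read()
a=s.index("lo,hi=(np");b=s.index("b=np.clip")
s=s[:a]+"med=np.median(I[I>80]);hi=np.percentile(I,98);lo=med+.3*(hi-med);hi=med+.85*(hi-med);"+s[b:]
s=s.replace("#x","")
open('sp2.py','w').write(s)
E
python3 sp2.py
python3 - <<'E'
from sp2 import *
import pickle
for f in pickle.load(open('f1.pkl','rb')):
    x0,y0,x1,y1=prep(f,(555,317));I=f["pixels"][y0:y1,x0:x1].astype(float).min(2);print(np.percentile(I,[5,30,50,70,90,95,98]))
E
```

```text
f0
both [5.12421e+02 3.37907e+02 1.99000e-01] 58.1 grip [435.  322.3]
side [5.14568e+02 3.41599e+02 1.87000e-01] 24.8 grip [436.9 326.9]
top [5.10415e+02 3.38016e+02 2.24000e-01] 30.6 grip [433.4 320.4]
z [5.1089e+02 3.3721e+02 2.2000e-01 6.4300e+00]
now
both [5.57503e+02 3.17780e+02 3.27000e-01] 60.1 grip [482.7 292.4]
side [5.58495e+02 3.21183e+02 3.14000e-01] 25.5 grip [483.4 296.8]
top [5.54530e+02 3.17848e+02 3.33000e-01] 31.1 grip [479.9 292. ]
z [5.5580e+02 3.1747e+02 3.3000e-01 6.9600e+00]
[ 22. 118. 143. 145. 148. 150. 172.]
[ 20.  44. 108. 112. 117. 154. 182.]
```

```bash
sed -i 's/for pts,l in((sp-\[0,0,14\],1),(sp,1)/for pts,l in((sp,1)/' sp2.py; python3 sp2.py
python3 - <<'E'
from h import *
import pickle
f=pickle.load(open('f1.pkl','rb'))
print(tri(f,[(240.2,139.6),(134.2,247.1)]))
E
```

```text
f0
both [5.12353e+02 3.37087e+02 2.20000e-01] 18.8 grip [435.3 319.8]
side [5.13413e+02 3.36041e+02 2.23000e-01] 4.4 grip [436.4 318.6]
top [5.1118e+02 3.3648e+02 2.1400e-01] 13.5 grip [434.  319.7]
z [5.1103e+02 3.3675e+02 2.1000e-01 3.1200e+00]
now
both [5.55722e+02 3.17628e+02 3.42000e-01] 21.1 grip [481.3 291.2]
side [5.57323e+02 3.18172e+02 3.44000e-01] 5.0 grip [483.  291.5]
top [5.54260e+02 3.17263e+02 3.36000e-01] 15.3 grip [479.7 291.2]
z [5.5646e+02 3.1709e+02 3.3000e-01 4.6600e+00]
(array([482.02164563, 292.17896521,  13.10337715]), [4.122675202697734, 4.12267520269784])
```

```bash
python3 go.py 482 291 110 1.911
```

```text
t43.80 tcp [435.9 318.4 170.2] yaw 1.790 tilt [ 0.001  0.002 -1.   ] F [-0.6  0.1  0.6] T [-0.02  0.    0.01] gap 60.1 q [ 0.49  0.43 -0.41  0.73  0.    0.27]
delta [-36.8, 60.2, -39.0] [0.002, -0.121, 0.001] q6~0.20 rows 2
```

drive_tool(series=[[-37, 0, -39, 0, -0.121, 0], [-37, 0, -39, 0, -0.121, 0], [-37, 30, -39, 0, -0.121, 0], [-37, 60, -39, 0, -0.121, 0], [-37, 60, -39, 0, -0.121, 0], [-37, 60, -39, 0, -0.121, 0]])

```text
t: 44.4
tcp_pos: [481.7, 290.7, 110.3]
tool_rot: [-1.028, -1.455, 1.454]
force: [-0.9, 0.8, 0.5]
finger_gap: 60.1
```

```bash
python3 go.py 482 291 79 1.911
python3 - <<'E'
from h import *
f=imaging.grab_frame("side")
p=proj(f,[500,300,10])[0];crop(f,p,120,90,6,"pics/q1.png")
E
```

```text
t44.40 tcp [481.7 290.7 110.3] yaw 1.910 tilt [-0.     0.001 -1.   ] F [-0.9  0.8  0.5] T [ 0.05 -0.03 -0.06] gap 60.1 q [ 0.41  0.55 -0.4   0.62  0.    0.07]
delta [0.2, 31.3, -0.4] [0.0, -0.001, 0.001] q6~0.20 rows 1
```

View pics/q1.png

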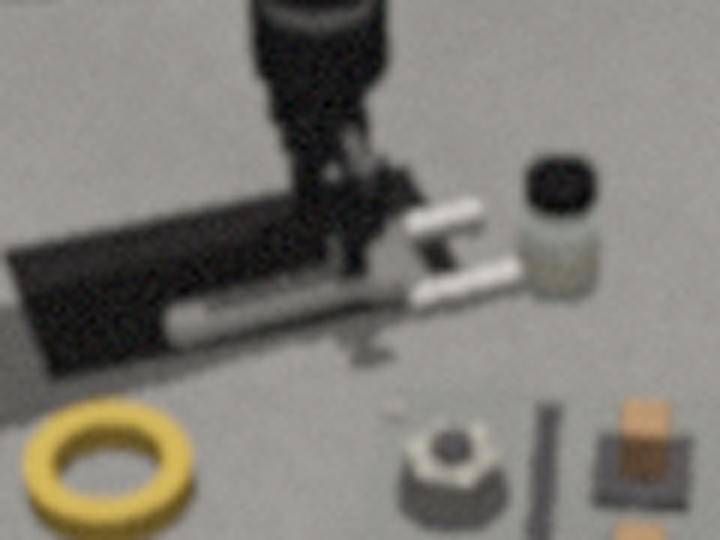

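drive_tool(series=[[0, 20, 0, 0, 0, 0], [0, 28, 0, 0, 0, 0], [0, 30, 0, 0, 0, 0], [0, 31, 0, 0, 0, 0], [0, 31, 0, 0, 0, 0]])

```text
t: 44.95
tcp_pos: [482.9, 291.3, 80.9]
tool_rot: [-1.03, -1.458, 1.452]
force: [-0.3, -0.1, -0.2]
finger_gap: 59.6
```

drive_tool(series=[[0, 0, 0, 0, 0, 0], [0, 0, 0, 0, 0, 0], [0, 0, 0, 0, 0, 0], [0, 0, 0, 0, 0, 0], [0, 0, 0, 0, 0, 0], [0, 0, 0, 0, 0, 0], [0, 0, 0, 0, 0, 0]], gripper=1)

```text
t: 45.65
tcp_pos: [483.1, 291.5, 81.5]
tool_rot: [-1.03, -1.459, 1.451]
force: [-0.4, -0.6, 6.6]
finger_gap: 15.8
```

```bash
python3 go.py 482 291 79 1.911
```

```text
t45.65 tcp [483.1 291.5  81.5] yaw 1.910 tilt [ 0.003  0.003 -1.   ] F [-0.4 -0.6  6.6] T [-0.03  0.29 -0.08] gap 15.8 q [ 0.41  0.59 -0.42  0.56  0.    0.07]
delta [-0.1, 2.5, 1.2] [0.004, -0.001, 0.002] q6~0.20 rows 1
```

drive_tool(series=[[0, -20, 0, 0, 0, 0], [0, -50, 0, 0, 0, 0], [0, -90, 0, 0, 0, 0], [0, -90, 0, 0, 0, 0], [0, -90, 0, 0, 0, 0]])

```text
t: 46.15
tcp_pos: [483.0, 291.3, 171.7]
tool_rot: [-1.031, -1.46, 1.451]
force: [0.2, -0.5, -3.7]
finger_gap: 16.2
```

Run:
```python
from sp2 import *
st();show(404.7,118.8,170,1.357)
f=shots()
s=robot.sense()
p=proj(f[0],[500,300,100])[0];crop(f[0],p,120,90,6,"pics/r1.png")
v,c=fitsp(f[:1],557,317.6,.34,z=s["tcp_pos"][2]-77.5);print(v,c)
```

```text
t46.15 tcp [483.  291.3 171.7] yaw 1.910 tilt [ 0.004  0.003 -1.   ] F [ 0.2 -0.5 -3.7] T [-0.01  0.05  0.  ] gap 16.2 q [ 0.41  0.47 -0.34  0.75  0.    0.07]
delta [-136.6, 0.8, 131.3] [0.005, 0.553, 0.003] q6~0.50 rows 4
[5.61345505e+02 3.22749704e+02 3.50064534e-01] 61.90535871861115
```

View pics/r1.png

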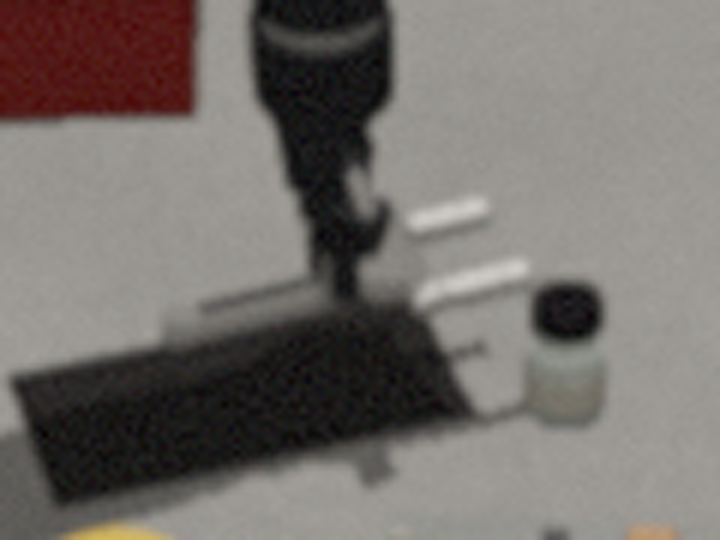

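Spanner lifted level. Move to the pre-position behind hex0.

drive_tool(series=[[-137, 0, 131, 0.004, 0.553, 0.003], [-137, 0, 131, 0.004, 0.553, 0.003], [-137, 0, 131, 0.004, 0.553, 0.003], [-137, 0, 131, 0.004, 0.553, 0.003], [-137, 0, 131, 0.004, 0.553, 0.003], [-137, 0, 131, 0.004, 0.553, 0.003], [-137, 0, 131, 0.004, 0.553, 0.003]])

```text
t: 46.95
tcp_pos: [404.0, 118.2, 169.0]
tool_rot: [-1.301, -1.048, 1.054]
force: [0.2, -0.5, -3.2]
finger_gap: 16.2
```

Run:
```python
from h import *
from go import *
show(404.7,118.8,128,1.357); show(463.3,106.1,128,1.357)
f=shots();st()
for i,nm in((0,"s1"),(1,"s2")):
    p=proj(f[i],[500,100,80])[0];crop(f[i],p,130,95,6,f"pics/{nm}.png")
```

```text
delta [0.8, 41.0, -0.7] [-0.003, 0.001, -0.002] q6~0.50 rows 1
delta [0.8, 40.8, -60.7] [-0.003, 0.001, -0.002] q6~0.44 rows 2
t47.05 tcp [404.1 118.6 169.2] yaw 1.359 tilt [-0.004 -0.001 -1.   ] F [-1.   0.2 -2.7] T [-0.01 -0.03 -0.  ] gap 16.0 q [ 0.11  0.25 -0.7   0.63 -0.    0.32]
```

View pics/s1.png

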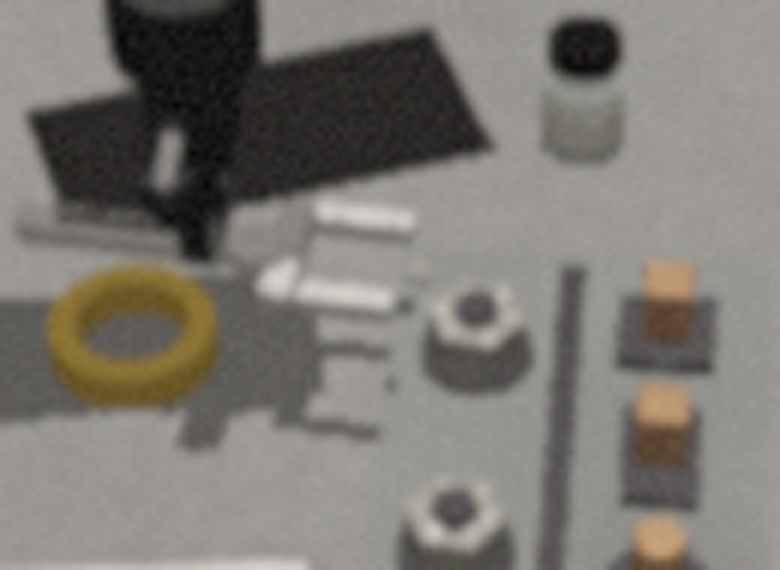

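View pics/s2.png

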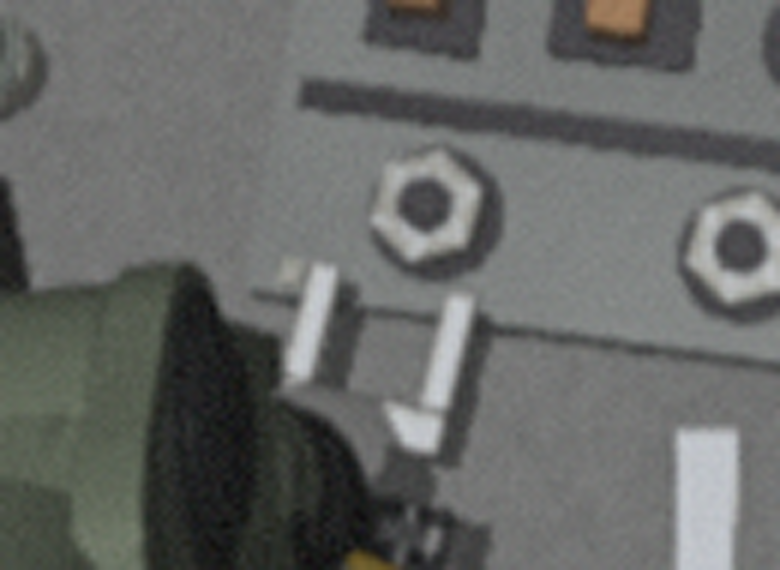

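drive_tool(series=[[0.8, 25, -0.7, -0.003, 0, -0.002], [0.8, 41, -0.7, -0.003, 0, -0.002], [0.8, 41, -0.7, -0.003, 0, -0.002], [0.8, 41, -0.7, -0.003, 0, -0.002]])

```text
t: 47.45
tcp_pos: [404.8, 119.7, 128.1]
tool_rot: [-1.301, -1.052, 1.053]
force: [1.1, -0.5, -3.1]
finger_gap: 15.9
```

Run:
```python
from h import *
from go import *
show(463.3,106.1,128,1.357)
f=shots();st()
for i,nm in((0,"s3"),(1,"s4")):
    p=proj(f[i],[510,100,60])[0];crop(f[i],p,90,65,9,f"pics/{nm}.png")
```

```text
delta [-1.1, 0.0, -60.0] [-0.001, 0.003, -0.0] q6~0.44 rows 2
t47.55 tcp [405.6 119.6 128.8] yaw 1.360 tilt [ 0.001  0.    -1.   ] F [ 0.7  0.7 -3.2] T [-0.02 -0.05  0.01] gap 16.4 q [ 0.11  0.32 -0.74  0.51 -0.    0.32]
```

View pics/s3.png

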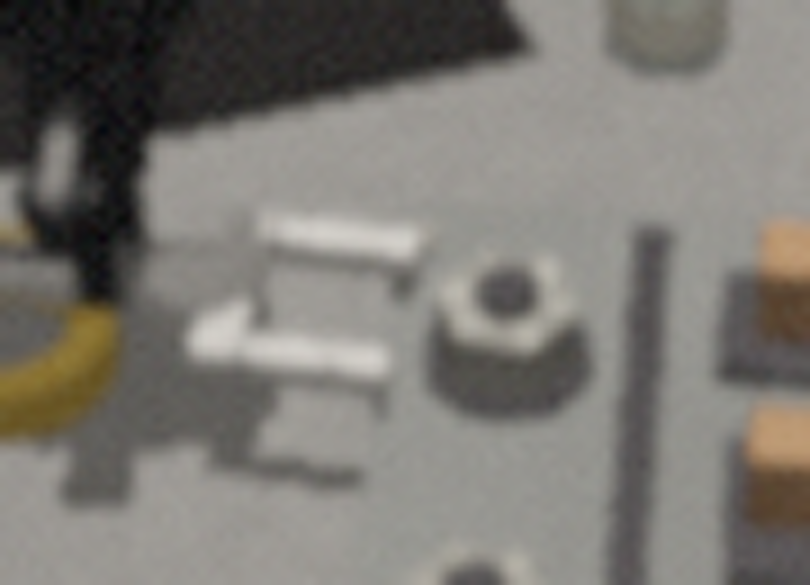

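View pics/s4.png

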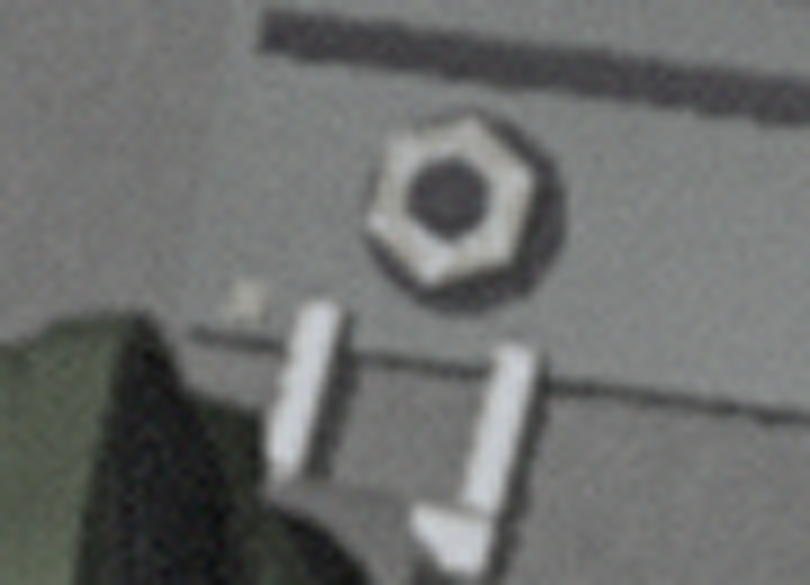

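drive_tool(series=[[-1, 0, -10, 0, 0.003, 0], [-1, 0, -20, 0, 0.003, 0], [-1, 0, -28, 0, 0.003, 0], [-1, 0, -34, 0, 0.003, 0], [-1, 0, -40, 0, 0.003, 0], [-1, 0, -45, 0, 0.003, 0], [-1, 0, -45, 0, 0.003, 0]])

```text
t: 48.25
tcp_pos: [450.2, 109.0, 128.9]
tool_rot: [-1.304, -1.051, 1.049]
force: [0.7, 0.2, -3.6]
finger_gap: 15.9
```

```bash
python3 go.py 463.3 106.1 128 1.357
```

```text
t48.25 tcp [450.2 109.  128.9] yaw 1.356 tilt [ 0.002  0.    -1.   ] F [ 0.7  0.2 -3.6] T [0.01 0.03 0.01] gap 15.9 q [ 0.08  0.38 -0.64  0.55 -0.    0.29]
delta [-0.0, 0.9, -13.4] [0.002, -0.001, 0.0] q6~0.44 rows 1
```

drive_tool(series=[[0, 0, -4, 0, 0, 0], [0, 0, -7, 0, 0, 0], [0, 0, -10, 0, 0, 0], [0, 0, -13, 0, 0, 0], [0, 0, -13, 0, 0, 0]])

```text
t: 48.75
tcp_pos: [463.4, 106.2, 129.0]
tool_rot: [-1.304, -1.051, 1.048]
force: [0.2, 0.6, -3.4]
finger_gap: 16.1
```

Run:
```python
from h import *
from go import *
show(463.3,106.1,128,1.357)
f=shots();st()
for i,nm in((0,"s5"),(1,"s6")):
    p=proj(f[i],[520,100,60])[0];crop(f[i],p,90,65,9,f"pics/{nm}.png")
```

```text
delta [-0.1, 1.0, 0.1] [0.002, -0.001, 0.001] q6~0.44 rows 1
t48.85 tcp [462.8 106.2 128.9] yaw 1.356 tilt [ 0.001  0.    -1.   ] F [ 0.2  0.4 -3.5] T [ 0.   -0.    0.01] gap 16.1 q [ 0.07  0.39 -0.61  0.56 -0.    0.28]
```

View pics/s5.png

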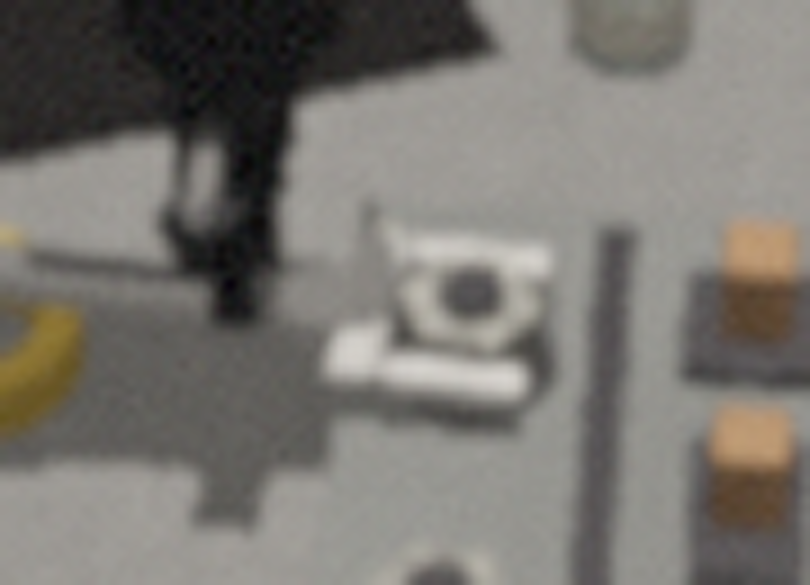

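View pics/s6.png

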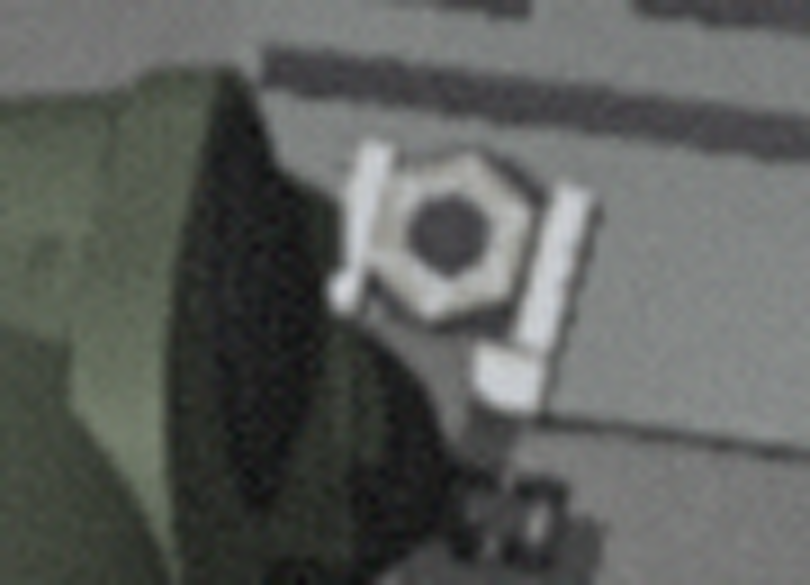

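drive_tool(series=[[4, 0, -0.1, 0, 0.05, 0], [7.9, 0, -0.4, 0, 0.1, 0], [11.9, 0, -0.9, 0, 0.15, 0], [15.8, 0, -1.6, 0, 0.2, 0], [19.7, 0, -2.5, 0, 0.25, 0], [23.5, 0, -3.6, 0, 0.3, 0], [27.3, 0, -4.8, 0, 0.35, 0], [31, 0, -6.3, 0, 0.4, 0], [31, 0, -6.3, 0, 0.4, 0]])

```text
t: 49.75
tcp_pos: [475.2, 135.2, 128.7]
tool_rot: [-1.439, -0.747, 0.747]
force: [0.7, 0.1, -3.4]
finger_gap: 15.7
```

```bash
python3 go.py
```

```text
t49.75 tcp [475.2 135.2 128.7] yaw 0.958 tilt [ 0.001 -0.001 -1.   ] F [ 0.7  0.1 -3.4] T [-0.17  0.09  0.41] gap 15.7 q [ 0.13  0.42 -0.56  0.58 -0.    0.74]
```

drive_tool(series=[[4, 0, -0.1, 0, 0.05, 0], [7.9, 0, -0.4, 0, 0.1, 0], [11.9, 0, -0.9, 0, 0.15, 0], [15.8, 0, -1.6, 0, 0.2, 0], [19.7, 0, -2.5, 0, 0.25, 0], [19.7, 0, -2.5, 0, 0.25, 0], [19.7, 0, -2.5, 0, 0.25, 0]])

```text
t: 50.45
tcp_pos: [488.3, 150.0, 128.6]
tool_rot: [-1.499, -0.556, 0.555]
force: [-1.0, -0.5, -3.1]
finger_gap: 15.9
```

Run:
```python
from h import *
from go import *
from fit import *
f=shots();st()
print(fit(f[1:],'hex',539.1,89.6,40,-.8,rad=32)[0],fit(f[1:],'hex',521.9,-48.9,40,-.23,rad=40)[0])
for i,nm in((0,"s7"),(1,"s8")):
    p=proj(f[i],[520,100,60])[0];crop(f[i],p,90,65,9,f"pics/{nm}.png")
```

```text
t50.55 tcp [488.3 150.  128.7] yaw 0.709 tilt [ 0. -0. -1.] F [-0.2  0.6 -2.9] T [0.08 0.11 0.5 ] gap 15.9 q [ 0.15  0.45 -0.52  0.6  -0.    1.02]
[539.85911409  89.98436004  -0.67353547] [ 5.22225535e+02 -4.90519636e+01 -2.46893553e-01]
```

View pics/s7.png

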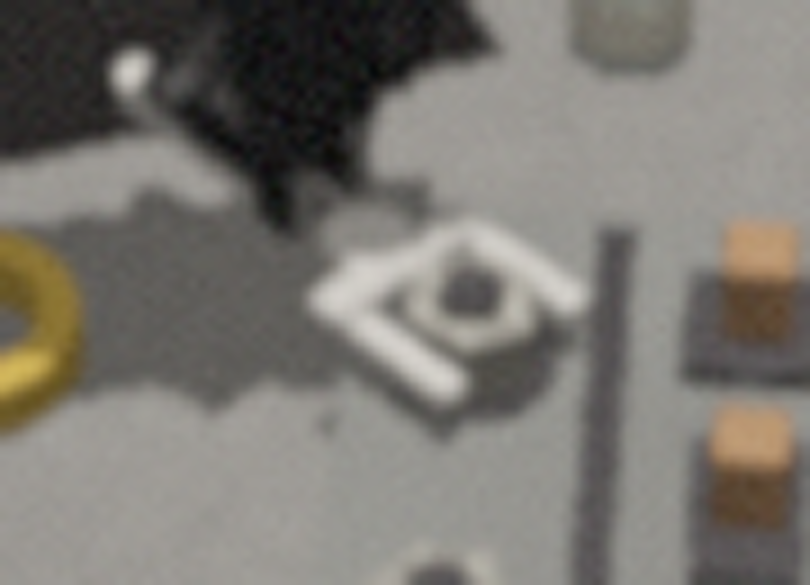

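View pics/s8.png

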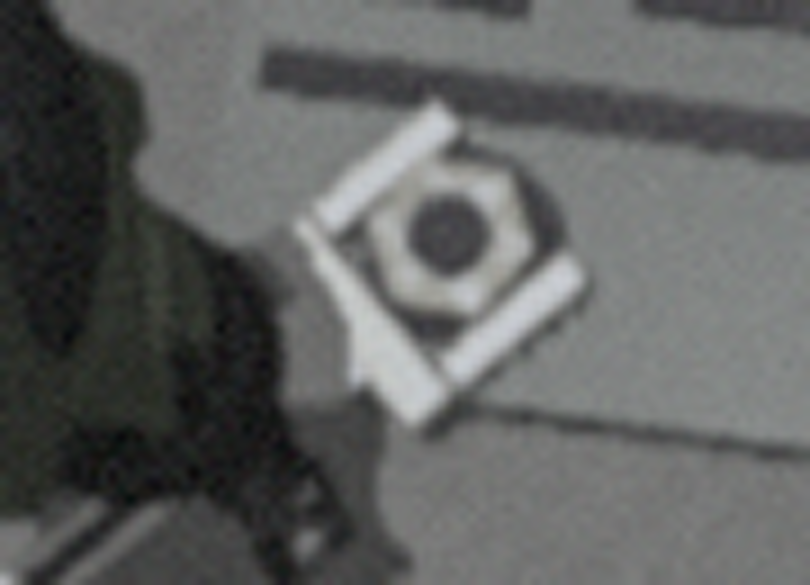

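drive_tool(series=[[4, 0, -0.1, 0, 0.05, 0], [7.9, 0, -0.4, 0, 0.1, 0], [11.9, 0, -0.9, 0, 0.15, 0], [11.9, 0, -0.9, 0, 0.15, 0], [11.9, 0, -0.9, 0, 0.15, 0]])

```text
t: 51.05
tcp_pos: [497.8, 157.1, 128.7]
tool_rot: [-1.526, -0.44, 0.439]
force: [-0.9, 0.7, -3.2]
finger_gap: 15.8
```

```bash
cat > hx.py <<'E'
from h import *
from go import *
from fit import *
f=shots();st()
for c,cs in(((539.8,90),(540.5,90.7)),((522.2,-49),(523.9,-48.4))):
    for a in(-.3,-.7,-.9):
        v=fit(f[1:],'hex',*c,40,a,rad=32,steps=(3,.15));w=fit(f[:1],'hex',*cs,40,a,rad=32,steps=(3,.15));print('top',v[0].round(2),round(v[1],1),'side',w[0].round(2),round(w[1],1))
E
python3 hx.py
```

```text
t51.15 tcp [497.8 157.1 128.7] yaw 0.560 tilt [ 0.  0. -1.] F [-1.3 -0.1 -1.9] T [0.18 0.07 0.48] gap 15.8 q [ 0.16  0.46 -0.49  0.61  0.    1.17]
top [5.4004e+02 9.0300e+01 2.0000e-01] 732.1 side [ 5.4111e+02  9.1370e+01 -2.7000e-01] 660.5
top [540.28  90.03  -0.83] 732.3 side [540.85  91.47  -0.79] 642.6
top [539.63  90.16  -0.83] 736.1 side [541.    91.43  -0.76] 644.7
top [ 5.2188e+02 -4.9100e+01 -2.1000e-01] 96.7 side [ 5.2397e+02 -4.8010e+01 -2.8000e-01] 106.7
top [ 5.218e+02 -4.903e+01 -2.400e-01] 94.9 side [ 5.2374e+02 -4.8470e+01 -2.1000e-01] 108.4
top [522.02 -49.01  -1.29] 95.2 side [523.65 -47.74  -0.82] 135.1
```

drive_tool(series=[[-4, 0, -0.1, 0, -0.05, 0], [-8, 0, -0.4, 0, -0.1, 0], [-8, 0, -0.4, 0, -0.1, 0]])

```text
t: 51.45
tcp_pos: [491.6, 152.6, 129.0]
tool_rot: [-1.508, -0.518, 0.515]
force: [0.9, 1.6, -3.3]
finger_gap: 15.8
```

```bash
python3 go.py
```

```text
t51.45 tcp [491.6 152.6 129. ] yaw 0.660 tilt [ 0.002  0.001 -1.   ] F [ 0.9  1.6 -3.3] T [ 0.49 -0.17  0.21] gap 15.8 q [ 0.16  0.45 -0.51  0.6   0.    1.07]
```

drive_tool(series=[[0, 0, 8, 0, 0, 0], [0, 0, 16, 0, 0, 0], [0, 0, 26, 0, 0, 0], [0, 0, 38, 0, 0, 0], [0, 0, 50, 0, 0, 0], [0, 0, 60, 0, 0, 0], [0, 0, 62, 0, 0, 0], [0, 0, 62, 0, 0, 0]])

```text
t: 52.25
tcp_pos: [453.2, 202.1, 129.0]
tool_rot: [-1.508, -0.519, 0.516]
force: [-0.6, -0.2, -3.8]
finger_gap: 16.1
```

```bash
python3 hx.py | head -4
python3 - <<'E'
from h import *
f=shots()
for i,nm in((0,"u1"),(1,"u2")):
    p=proj(f[i],[510,120,60])[0];crop(f[i],p,110,80,7,f"pics/{nm}.png")
E
```

```text
t52.35 tcp [453.9 201.6 129.1] yaw 0.660 tilt [ 0.002  0.001 -1.   ] F [ 0.4  0.1 -3. ] T [0.03 0.04 0.04] gap 15.9 q [ 0.27  0.42 -0.56  0.58  0.    1.18]
top [5.389e+02 8.956e+01 2.200e-01] 90.5 side [540.55  90.59  -0.6 ] 102.2
top [538.97  89.55  -0.82] 88.8 side [540.87  90.63  -0.65] 99.7
top [538.99  89.71  -0.75] 92.0 side [540.9   90.59  -0.7 ] 97.0
```

View pics/u2.png

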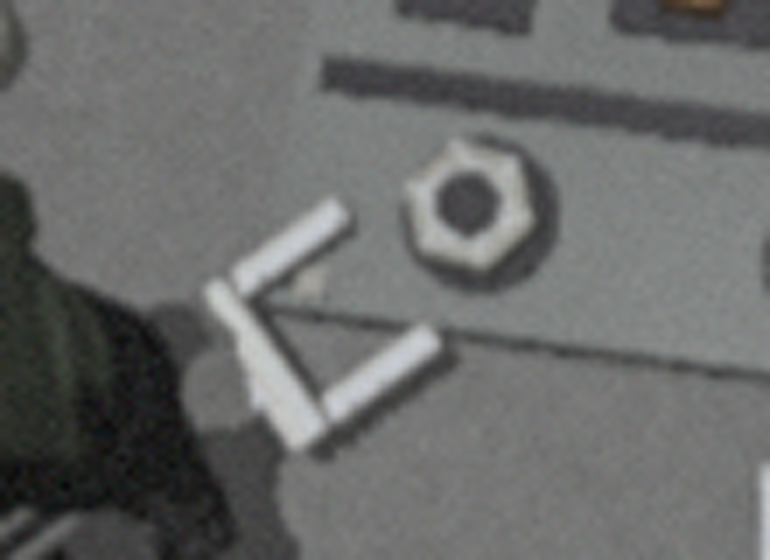

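```bash
cat > scan.py <<'E'
from fit import *
m=models['hex']
def scan(f,c,rad=30,rng=(-1.1,0)):
    p=proj(f,[[c[0]+dx,c[1]+dy,40+dz] for dx in(-rad,rad) for dy in(-rad,rad) for dz in(0,30)])
    a=np.floor(p.min(0)).astype(int);b=np.ceil(p.max(0)).astype(int);w=(*a,*b)
    ys=np.linspace(*rng,23);best=[]
    x=np.array(c,float)
    out=[]
    for y in ys:
        r=minimize(lambda v:cost(f,m,v[0],v[1],40,y,w,ss=6),x,method='Nelder-Mead',options=dict(initial_simplex=[x,x+[2,0],x+[0,2]],xatol=.1,fatol=.01))
        out.append(r.fun)
    out=np.array(out)
    # sinusoid fit, period pi/3
    A=np.c_[np.ones_like(ys),np.cos(6*ys),np.sin(6*ys)];k=np.linalg.lstsq(A,out,rcond=None)[0]
    ph=np.arctan2(-k[2],-k[1])/6
    return round(ph,3),round(ph-np.pi/3,3),'amp %.1f'%np.hypot(k[1],k[2]),'argmin %.2f'%ys[out.argmin()]
if __name__=="__main__":
    import pickle
    f=shots()
    print('hex0 side',scan(f[0],(540.7,90.6)),'top',scan(f[1],(539,89.6)))
    print('hex1 side',scan(f[0],(523.9,-48.3)),'top',scan(f[1],(522,-49)))
    g=pickle.load(open('f0.pkl','rb'))
    print('start hex0',scan(g[0],(540.7,90.6)),scan(g[1],(539,89.6)))
    print('start hex1',scan(g[0],(523.9,-48.3)),scan(g[1],(522,-49)))
E
python3 scan.py
```

```text
hex0 side (np.float64(0.353), np.float64(-0.694), 'amp 14.7', 'argmin -0.70') top (np.float64(0.252), np.float64(-0.795), 'amp 50.7', 'argmin -0.80')
hex1 side (np.float64(-0.264), np.float64(-1.311), 'amp 12.2', 'argmin -0.20') top (np.float64(-0.254), np.float64(-1.301), 'amp 59.0', 'argmin -0.25')
start hex0 (np.float64(0.476), np.float64(-0.571), 'amp 18.4', 'argmin -0.55') (np.float64(0.509), np.float64(-0.538), 'amp 48.5', 'argmin -0.50')
start hex1 (np.float64(0.221), np.float64(-0.826), 'amp 12.8', 'argmin -0.90') (np.float64(0.146), np.float64(-0.901), 'amp 55.2', 'argmin -0.90')
```

```bash
python3 go.py 385.9 -15.7 168 1.333
```

```text
t52.55 tcp [453.9 201.3 129. ] yaw 0.659 tilt [ 0.002  0.001 -1.   ] F [ 0.4 -0.3 -3. ] T [-0.05  0.03 -0.02] gap 15.8 q [ 0.27  0.43 -0.56  0.58  0.    1.18]
delta [-186.5, -39.4, -129.9] [0.001, -0.674, 0.002] q6~0.20 rows 5
```

drive_tool(series=[[0, -39, 0, 0, 0, 0], [-20, -39, -14, 0, 0, 0], [-186.5, -39, -130, 0, -0.674, 0], [-186.5, -39, -130, 0, -0.674, 0], [-186.5, -39, -130, 0, -0.674, 0], [-186.5, -39, -130, 0, -0.674, 0], [-186.5, -39, -130, 0, -0.674, 0], [-186.5, -39, -130, 0, -0.674, 0], [-186.5, -39, -130, 0, -0.674, 0], [-186.5, -39, -130, 0, -0.674, 0]])

```text
t: 53.55
tcp_pos: [386.3, -15.8, 167.7]
tool_rot: [-1.313, -1.034, 1.029]
force: [-0.0, -0.1, -4.0]
finger_gap: 15.8
```

```bash
python3 go.py 385.9 -15.7 129 1.333
```

```text
t53.55 tcp [386.3 -15.8 167.7] yaw 1.332 tilt [ 0.002  0.001 -1.   ] F [-0.  -0.1 -4. ] T [ 0.04 -0.    0.01] gap 15.8 q [-0.23  0.19 -0.78  0.59  0.    0.01]
delta [-0.0, 38.7, 0.5] [0.002, -0.001, 0.002] q6~0.20 rows 1
```

drive_tool(series=[[0, 25, 0.5, 0.002, 0, 0.002], [0, 38, 0.5, 0.002, 0, 0.002], [0, 38, 0.5, 0.002, 0, 0.002], [0, 38, 0.5, 0.002, 0, 0.002]])

```text
t: 53.95
tcp_pos: [386.0, -15.1, 129.8]
tool_rot: [-1.312, -1.032, 1.032]
force: [-0.1, -0.6, -3.7]
finger_gap: 16.0
```

Run:
```python
from h import *
from go import *
show(446.2,-30.3,129,1.333)
f=shots();st()
for i,nm in((0,"v3"),(1,"v4")):
    p=proj(f[i],[490,-40,60])[0];crop(f[i],p,90,65,9,f"pics/{nm}.png")
```

```text
delta [-0.5, 0.8, -62.1] [-0.001, -0.0, 0.0] q6~0.17 rows 2
t54.05 tcp [386.6 -15.5 130.3] yaw 1.333 tilt [ 0.001 -0.    -1.   ] F [-0.2 -0.7 -3. ] T [-0.02 -0.02  0.04] gap 16.0 q [-0.23  0.26 -0.83  0.48  0.    0.01]
```

View pics/v3.png

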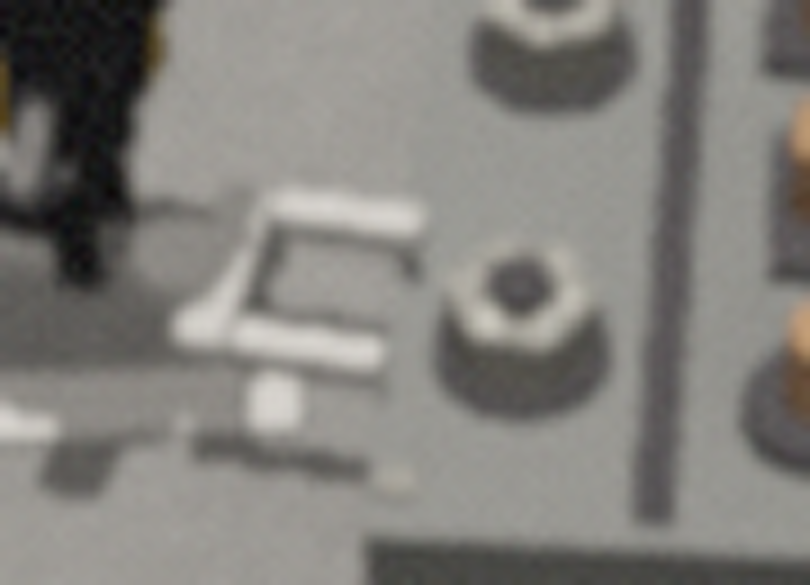

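View pics/v4.png

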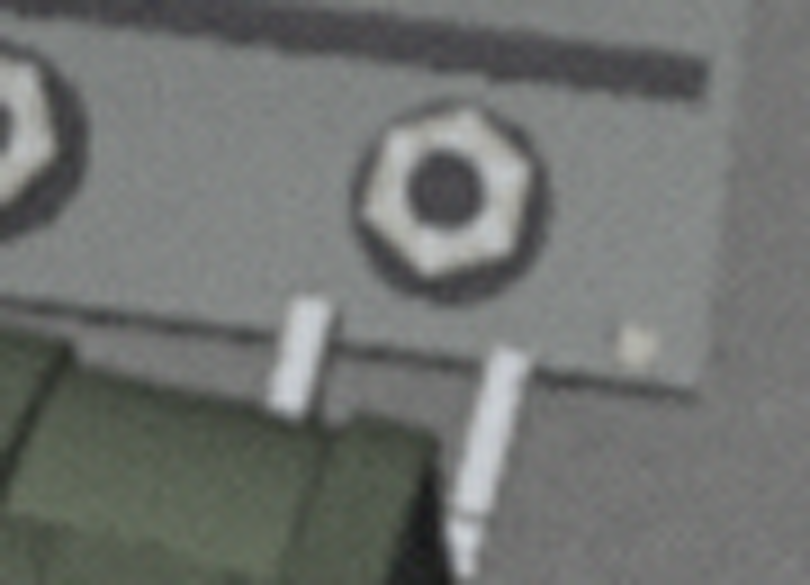

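drive_tool(series=[[-0.5, 0.5, -10, 0, 0, 0], [-0.5, 0.5, -20, 0, 0, 0], [-0.5, 0.5, -28, 0, 0, 0], [-0.5, 0.5, -35, 0, 0, 0], [-0.5, 0.5, -41, 0, 0, 0], [-0.5, 0.5, -47, 0, 0, 0], [-0.5, 0.5, -47, 0, 0, 0]])

```text
t: 54.75
tcp_pos: [433.1, -27.3, 129.9]
tool_rot: [-1.314, -1.033, 1.031]
force: [-0.3, -0.0, -3.3]
finger_gap: 16.1
```

```bash
python3 go.py 446.2 -30.3 129 1.333
```

```text
t54.75 tcp [433.1 -27.3 129.9] yaw 1.332 tilt [ 0.002 -0.001 -1.   ] F [-0.3 -0.  -3.3] T [ 0.01  0.   -0.03] gap 16.1 q [-0.23  0.33 -0.72  0.52 -0.    0.  ]
delta [0.2, 0.9, -13.4] [0.002, -0.001, -0.0] q6~0.17 rows 1
```

drive_tool(series=[[0, 0, -4, 0, 0, 0], [0, 0, -7, 0, 0, 0], [0, 0, -10, 0, 0, 0], [0, 0, -13, 0, 0, 0], [0, 0, -13, 0, 0, 0]])

```text
t: 55.25
tcp_pos: [446.3, -30.5, 130.0]
tool_rot: [-1.315, -1.034, 1.031]
force: [0.1, 0.3, -3.9]
finger_gap: 16.2
```

Run:
```python
from h import *
from go import *
show(446.2,-30.3,129,1.333)
f=shots();st()
for i,nm in((0,"v5"),):
    p=proj(f[i],[500,-40,60])[0];crop(f[i],p,90,65,9,f"pics/{nm}.png")
```

```text
delta [0.2, 1.0, 0.1] [0.003, -0.001, 0.0] q6~0.17 rows 1
t55.35 tcp [445.7 -30.4 129.9] yaw 1.332 tilt [ 0.002 -0.    -1.   ] F [-0.2  0.4 -2.4] T [ 0.04  0.03 -0.04] gap 15.9 q [-0.23  0.35 -0.68  0.53  0.    0.  ]
```

View pics/v5.png

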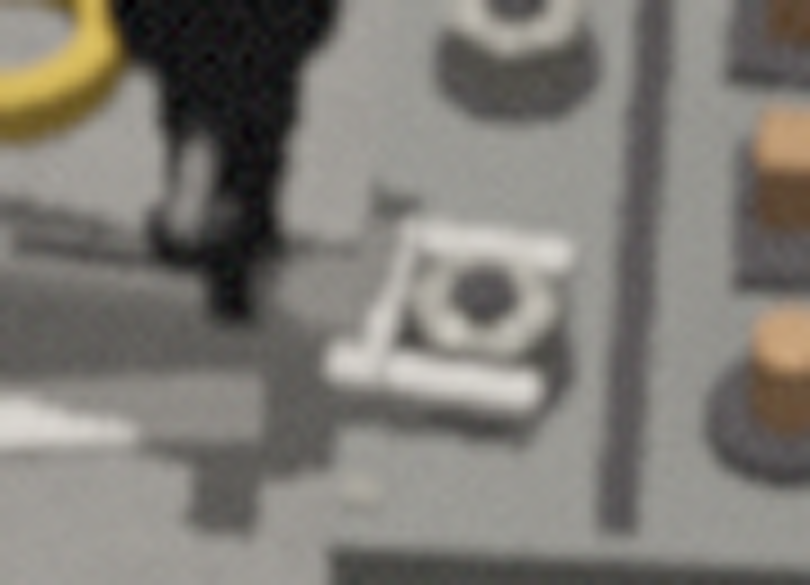

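Seated on hex1; turn the same arc (0.4, then to about 0.82).

drive_tool(series=[[4, 0, -0.1, 0, 0.05, 0], [7.9, 0, -0.4, 0, 0.1, 0], [11.9, 0, -0.9, 0, 0.15, 0], [15.8, 0, -1.6, 0, 0.2, 0], [19.7, 0, -2.5, 0, 0.25, 0], [23.5, 0, -3.6, 0, 0.3, 0], [27.3, 0, -4.8, 0, 0.35, 0], [31, 0, -6.3, 0, 0.4, 0], [31, 0, -6.3, 0, 0.4, 0]])

```text
t: 56.25
tcp_pos: [458.8, -1.7, 129.8]
tool_rot: [-1.447, -0.729, 0.728]
force: [-0.0, -1.0, -3.8]
finger_gap: 16.3
```

drive_tool(series=[[4, 0, -0.1, 0, 0.05, 0], [7.9, 0, -0.4, 0, 0.1, 0], [11.9, 0, -0.9, 0, 0.15, 0], [15.8, 0, -1.6, 0, 0.2, 0], [19.7, 0, -2.5, 0, 0.25, 0], [23.5, 0, -3.6, 0, 0.3, 0], [23.5, 0, -3.6, 0, 0.3, 0]])

```text
t: 56.95
tcp_pos: [475.4, 15.2, 129.7]
tool_rot: [-1.514, -0.498, 0.498]
force: [-1.1, -0.4, -3.6]
finger_gap: 16.1
```

```bash
python3 go.py
python3 - <<'E'
from scan import *
f=shots()
print('hex1 side',scan(f[0],(523.9,-48.3),rad=22),'top',scan(f[1],(522,-49),rad=22))
print('hex0 top',scan(f[1],(539,89.6)))
for i,nm in((0,"v6"),(1,"v7")):
    p=proj(f[i],[500,-40,60])[0];crop(f[i],p,90,65,9,f"pics/{nm}.png")
E
```

```text
t56.95 tcp [475.4  15.2 129.7] yaw 0.636 tilt [ 0.    -0.001 -1.   ] F [-1.1 -0.4 -3.6] T [-0.08  0.06  0.45] gap 16.1 q [-0.12  0.39 -0.61  0.57 -0.    0.81]
hex1 side (np.float64(0.275), np.float64(-0.772), 'amp 6.9', 'argmin -0.75') top (np.float64(0.345), np.float64(-0.703), 'amp 34.1', 'argmin -0.70')
hex0 top (np.float64(-0.168), np.float64(-1.215), 'amp 0.1', 'argmin -0.35')
```

View pics/v7.png

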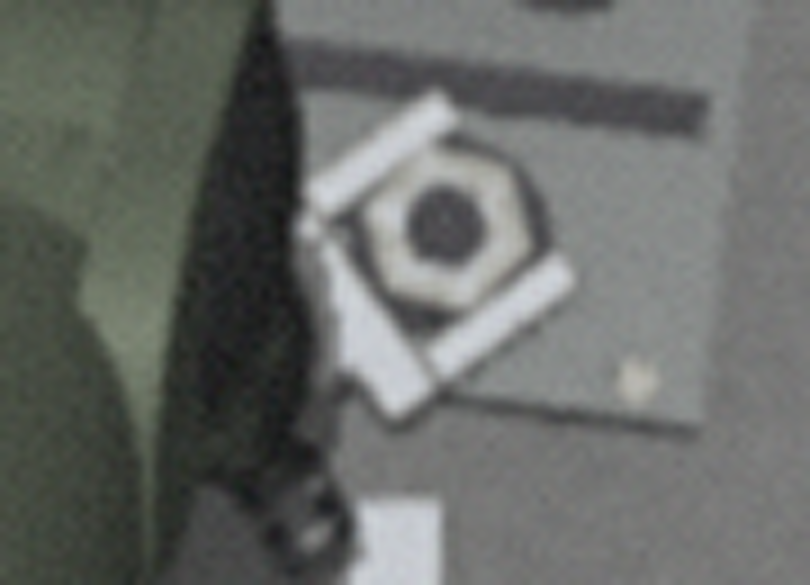

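drive_tool(series=[[4, 0, -0.1, 0, 0.05, 0], [7.9, 0, -0.4, 0, 0.1, 0], [10.3, 0, -0.7, 0, 0.13, 0], [10.3, 0, -0.7, 0, 0.13, 0], [10.3, 0, -0.7, 0, 0.13, 0]])

```text
t: 57.55
tcp_pos: [483.8, 20.7, 129.7]
tool_rot: [-1.535, -0.398, 0.397]
force: [0.1, 0.2, -3.3]
finger_gap: 15.7
```

drive_tool(series=[[-4, 0, -0.1, 0, -0.05, 0], [-8, 0, -0.4, 0, -0.1, 0], [-8, 0, -0.4, 0, -0.1, 0]])

```text
t: 57.85
tcp_pos: [477.5, 16.6, 129.9]
tool_rot: [-1.518, -0.477, 0.474]
force: [1.2, 1.6, -3.4]
finger_gap: 16.1
```

```bash
python3 go.py
```

```text
t57.85 tcp [477.5  16.6 129.9] yaw 0.607 tilt [ 0.002  0.001 -1.   ] F [ 1.2  1.6 -3.4] T [ 0.36 -0.29  0.23] gap 16.1 q [-0.12  0.4  -0.61  0.57  0.    0.84]
```

drive_tool(series=[[0, 0, 8, 0, 0, 0], [0, 0, 16, 0, 0, 0], [0, 0, 26, 0, 0, 0], [0, 0, 38, 0, 0, 0], [0, 0, 50, 0, 0, 0], [0, 0, 60, 0, 0, 0], [0, 0, 62, 0, 0, 0], [0, 0, 62, 0, 0, 0]])

```text
t: 58.65
tcp_pos: [441.8, 68.0, 130.0]
tool_rot: [-1.518, -0.478, 0.475]
force: [-0.8, 0.4, -3.6]
finger_gap: 15.6
```

```bash
python3 go.py
python3 - <<'E'
from scan import *
f=shots()
print('hex1 side',scan(f[0],(523.9,-48.3)),'top',scan(f[1],(522,-49)))
for i,nm in((0,"v8"),(1,"v9")):
    p=proj(f[i],[500,20,60])[0];crop(f[i],p,110,80,7,f"pics/{nm}.png")
E
```

```text
t58.65 tcp [441.8  68.  130. ] yaw 0.608 tilt [ 0.002  0.001 -1.   ] F [-0.8  0.4 -3.6] T [-0.05  0.01 -0.03] gap 15.6 q [-0.01  0.35 -0.68  0.53  0.    0.95]
hex1 side (np.float64(0.27), np.float64(-0.778), 'amp 16.9', 'argmin -0.85') top (np.float64(0.208), np.float64(-0.839), 'amp 57.5', 'argmin -0.85')
```

View pics/v9.png

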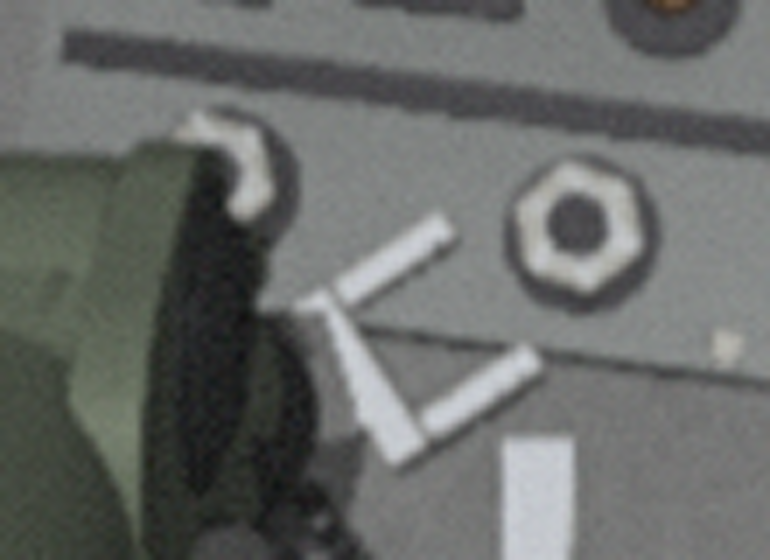

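```bash
python3 go.py 433 319.5 170 1.83
```

```text
t58.75 tcp [442.5  67.4 130. ] yaw 0.607 tilt [ 0.003  0.    -1.   ] F [ 0.2 -0.8 -2.9] T [ 0.02 -0.04 -0.04] gap 15.9 q [-0.01  0.35 -0.68  0.53  0.    0.95]
delta [136.2, -39.9, 212.4] [0.003, -1.223, 0.001] q6~0.38 rows 9
```

drive_tool(series=[[0, -40, 0, 0, 0, 0], [136, -40, 212, 0.003, -1.223, 0], [136, -40, 212, 0.003, -1.223, 0], [136, -40, 212, 0.003, -1.223, 0], [136, -40, 212, 0.003, -1.223, 0], [136, -40, 212, 0.003, -1.223, 0], [136, -40, 212, 0.003, -1.223, 0], [136, -40, 212, 0.003, -1.223, 0], [136, -40, 212, 0.003, -1.223, 0], [136, -40, 212, 0.003, -1.223, 0], [136, -40, 212, 0.003, -1.223, 0], [136, -40, 212, 0.003, -1.223, 0], [136, -40, 212, 0.003, -1.223, 0]])

```text
t: 60.05
tcp_pos: [433.2, 318.9, 170.1]
tool_rot: [-1.075, -1.397, 1.395]
force: [0.5, -0.2, -3.0]
finger_gap: 16.0
```

Run:
```python
from scan import *
from go import *
st();show(433,319.5,84,1.83)
f=shots()
print('hex0 side',scan(f[0],(540.7,90.6)),'top',scan(f[1],(539,89.6)))
print('hex1 side',scan(f[0],(523.9,-48.3)),'top',scan(f[1],(522,-49)))
crop(f[0],(250,170),190,140,4,"pics/w1.png");
```

```text
t60.05 tcp [433.2 318.9 170.1] yaw 1.828 tilt [ 0.     0.001 -1.   ] F [ 0.5 -0.2 -3. ] T [-0.03 -0.02 -0.05] gap 16.0 q [ 0.5   0.43 -0.41  0.73  0.    0.24]
delta [0.6, 86.1, 0.1] [0.001, -0.002, 0.001] q6~0.38 rows 2
hex0 side (np.float64(0.343), np.float64(-0.704), 'amp 14.7', 'argmin -0.70') top (np.float64(0.249), np.float64(-0.798), 'amp 49.8', 'argmin -0.80')
hex1 side (np.float64(0.276), np.float64(-0.772), 'amp 16.4', 'argmin -0.85') top (np.float64(0.211), np.float64(-0.836), 'amp 55.4', 'argmin -0.85')
```

View pics/w1.png

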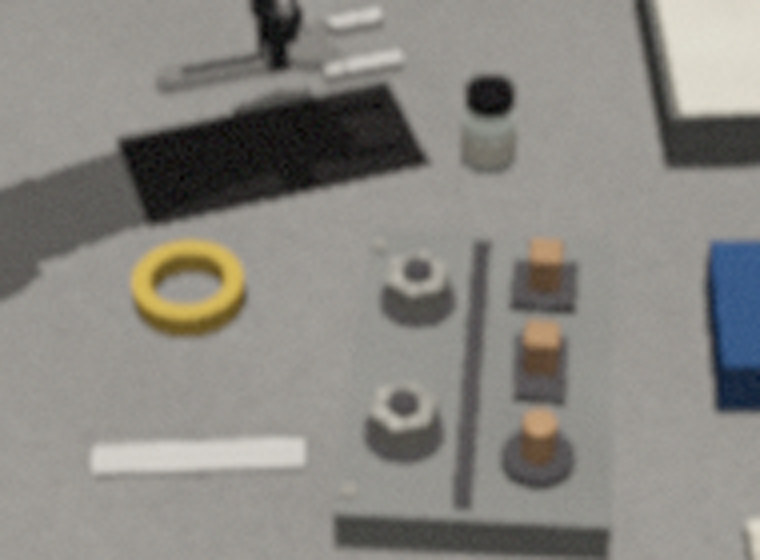

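drive_tool(series=[[0.5, 40, 0, 0, 0, 0], [0.5, 70, 0, 0, 0, 0], [0.5, 82, 0, 0, 0, 0], [0.5, 85, 0, 0, 0, 0], [0.5, 87, 0, 0, 0, 0], [0.5, 87, 0, 0, 0, 0]])

```text
t: 60.75
tcp_pos: [433.9, 320.1, 84.2]
tool_rot: [-1.076, -1.4, 1.394]
force: [0.2, -0.1, -3.2]
finger_gap: 16.1
```

```bash
python3 go.py
```

```text
t60.75 tcp [433.9 320.1  84.2] yaw 1.829 tilt [ 0.002  0.002 -1.   ] F [ 0.2 -0.1 -3.2] T [-0.06 -0.01  0.  ] gap 16.1 q [ 0.5   0.55 -0.48  0.53  0.    0.24]
```

drive_tool(series=[[0, 1.5, 0, 0, 0, 0], [0, 3, 0, 0, 0, 0], [0, 4, 0, 0, 0, 0], [0, 4, 0, 0, 0, 0]])

```text
t: 61.15
tcp_pos: [434.6, 320.4, 81.5]
tool_rot: [-1.077, -1.401, 1.393]
force: [-1.3, -0.7, 5.3]
finger_gap: 16.1
```

```bash
python3 go.py
```

```text
t61.15 tcp [434.6 320.4  81.5] yaw 1.829 tilt [ 0.004  0.003 -1.   ] F [-1.3 -0.7  5.3] T [-0.19  0.37  0.06] gap 16.1 q [ 0.5   0.56 -0.48  0.52  0.    0.24]
```

On the mat (81.5, force reversed). Release and retreat.

drive_tool(series=[[0, -0.5, 0, 0, 0, 0], [0, -0.5, 0, 0, 0, 0], [0, -0.5, 0, 0, 0, 0], [0, -0.5, 0, 0, 0, 0], [0, -20, 0, 0, 0, 0], [0, -60, 0, 0, 0, 0], [0, -110, 0, 0, 0, 0], [0, -150, 0, 0, 0, 0], [0, -150, 0, 0, 0, 0], [100, -200, 100, 0, 0, 0], [100, -200, 100, 0, 0, 0], [100, -200, 100, 0, 0, 0], [100, -200, 100, 0, 0, 0]], gripper=0.3)

```text
t: 62.45
tcp_pos: [307.8, 393.1, 282.5]
tool_rot: [-1.071, -1.407, 1.396]
force: [-0.2, 0.1, -0.2]
finger_gap: 59.6
```

Run:
```python
from sp2 import *
f=shots();st()
report(f,510,337,.25)
for n,x,y,a in(('die_square',641,96.6,-.12),('die_oblong',630.2,7.6,-.12),('die_round',619.2,-81.7,0)):
    print(n,fit(f,n,x,y,15,a,fitz=True,yaws='round' not in n,rad=50)[0].round(2))
p=proj(f[0],[500,120,20])[0];crop(f[0],p,190,140,4,"pics/x1.png");p=proj(f[1],[520,120,20])[0];crop(f[1],p,190,140,4,"pics/x2.png")
```

```text
t62.55 tcp [310.8 391.3 281. ] yaw 1.832 tilt [ 0.004  0.003 -1.   ] F [ 1.   0.9 -1. ] T [ 0.01 -0.05 -0.03] gap 59.7 q [ 0.75  0.25 -0.36  0.96 -0.    0.49]
both [5.08773e+02 3.39381e+02 2.48000e-01] 17.7 grip [432.2 320. ]
side [5.11018e+02 3.40300e+02 2.51000e-01] 4.2 grip [434.5 320.7]
top [5.09272e+02 3.40137e+02 2.47000e-01] 12.7 grip [432.7 320.9]
z [5.0919e+02 3.4037e+02 2.5000e-01 3.1000e+00]
die_square [ 6.402e+02  9.723e+01 -1.300e-01  1.226e+01]
die_oblong [ 6.2893e+02  7.1100e+00 -1.2000e-01  1.3420e+01]
die_round [ 6.188e+02 -8.212e+01  2.500e-01  1.258e+01]
```

View pics/x1.png

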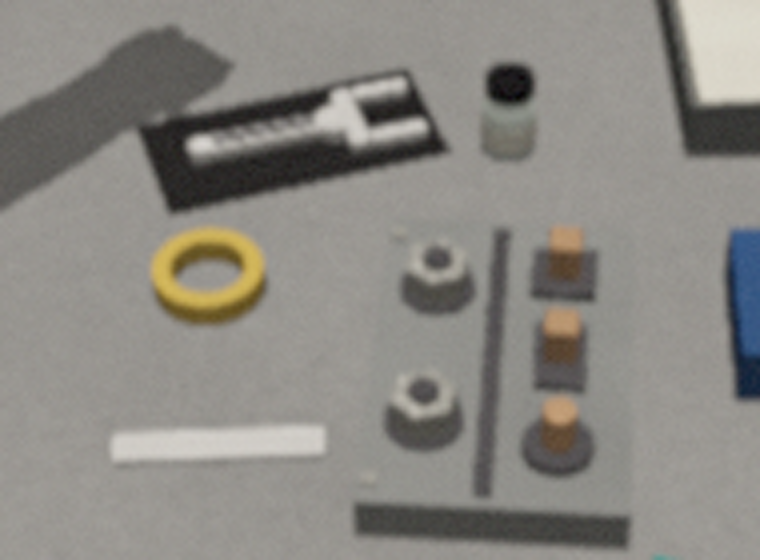

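View pics/x2.png

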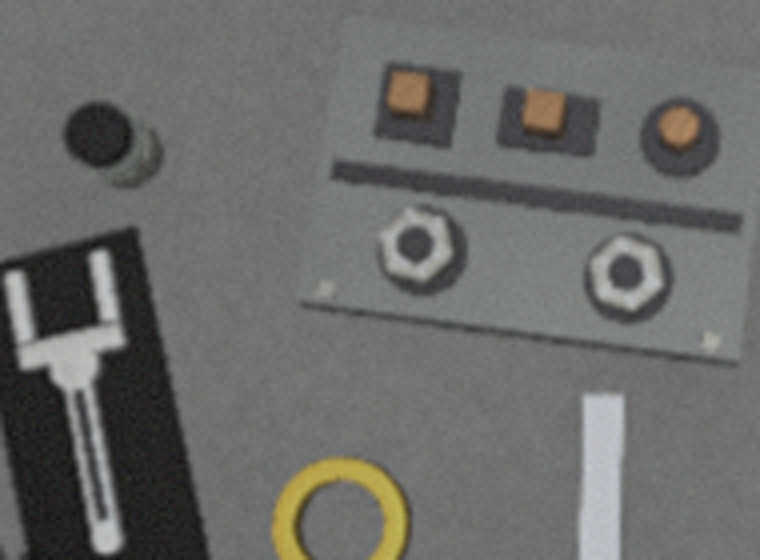

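Run:
```python
from scan import *
f=shots()
print('hex0 side',scan(f[0],(540.7,90.6)),'top',scan(f[1],(539,89.6)))
print('hex1 side',scan(f[0],(523.9,-48.3)),'top',scan(f[1],(522,-49)))
print(robot.sense()["t"])
```

```text
hex0 side (np.float64(0.362), np.float64(-0.685), 'amp 13.8', 'argmin -0.65') top (np.float64(0.255), np.float64(-0.792), 'amp 49.5', 'argmin -0.80')
hex1 side (np.float64(0.285), np.float64(-0.763), 'amp 15.9', 'argmin -0.85') top (np.float64(0.219), np.float64(-0.828), 'amp 55.4', 'argmin -0.85')
62.65
```

```bash
python3 -c "
from plant import robot
print(robot.finish_job(), robot.sense()['t'])"
```

```text
the job is handed in; nothing more can be done
the job is handed in; nothing more can be done
```

The job is done and handed in at about 63 s. No verdict was reported, so what follows rests on my own checks.

**What I did**
- **Dies:** All three dies, the ones with dark flanges and wooden grips, went into their own sockets. I left the red, turquoise and purple look-alikes alone. Each die came to a hard stop at the flush height, with 21–29 N on the wrist.
- **Hand-tightening:** I ran both nuts down with the fingers until the torque rose sharply at the hand-tight stop.
- **Spanner:** It was knocked aside before I reached it, so I measured it again and picked it up from its new place. I then tightened both nuts with it and laid it back on the mat.

**Last checks**
- **Dies:** Both views show the dies seated in their sockets. The fitted height reads about 2–3 mm below flush, but the same fit read 3–4 mm low on the table at the start, so I put this down to camera bias.
- **Spanner:** It lies flat on the mat, with its grip point about 10 mm from the mat's centre.
- **Bystanders:** The bottle, tape roll, ruler and carton look unmoved in the last pictures. I did not measure them or check the tin and stamp again.
- **Tightening:** The two cameras disagree. The top view gives about 0.56 rad for hex0 and 0.60 rad for hex1. The weaker side view gives about 0.46 and 0.54 rad.
- **Why I trust the top view:** At the start it matched the gripper's own reading of the nut angles, and the spanner came off each nut freely only at angles that fit it. If the side view were right, hex0 would be only just past the required 0.45 rad.

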